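# Open out and load the tasting stand

### The arm

A 6-joint arm with a two-finger parallel gripper is mounted at the origin on the work surface. World frame = base frame: x ahead of the robot, y to its left, z up, the work surface at z = 0. Lengths are in m, angles in degrees, forces in N, time in s.
With the tool pointing down it reaches from about 0.4 to 0.825 m from the base axis. Payload 7 kg.
Tool frame: the origin (TCP) lies midway between the tips of the shut fingers; the grasp point (between the pads) lies 19 mm behind it; z points along the fingers, y is the direction in which the jaws open and shut (so a half turn about z gives the same grasp; the last joint's range is limited). The gripper opens to 88 mm and grips with 3 to 60 N. Pads are 19 mm wide; open, the fingers measure 130 mm over their backs; the gripper's body (78 mm by 193 mm) begins 47 mm behind the grasp point.
Start: joints at [-49.612, 20.546, 0.682, 0, -70.136, -16.507], TCP at [0.273, -0.617, 0.227] pointing down, gripper open.
Joint ranges: [-176.03, 176.03], [-82.01, 121.73], [-58.28, 71.71], [-173.87, 95.51], [-174.79, -0.11], [-173.66, 173.66]. Speed limits (degrees/s): [136.94, 136.94, 172.46, 180, 180, 180].

### API

Orientations are given as [roll, pitch, yaw] about the fixed x, y, z axes, in that order (R = Rz(yaw) Ry(pitch) Rx(roll)).
In Python, from plant import get_state, capture, close_job gives the robot as it stands.
- The arm moves only by the tool apply_moves, never from a script. Its argument "commands" is a list of rows, each an object with "grip": the opening, from 0 (shut) to 1 (fully open); "dp": the shift along the tool's x, y, z in mm, a list of three; "yaw": the turn about the tool's z in rad. A call has 1 to 12 rows; each row is the pose to reach, as a shift and turn from the pose commanded when the call began, along the tool's axes at that moment; what a row does not reach only later rows make up. A row lasts 1/8 s, in which the tool goes at most 62.5 mm and 10.7 degrees, less where a joint would pass 70% of its speed; a pose out of reach is approached as far as the arm can. A call with a gripper value outside its range is refused whole. The fingers move at their own pace and stop on an object; "newtons" is the grip in N (left out, the last holds). Time passes only in rows, so rows that repeat a pose let the fingers close. It gives the time, the measured TCP pose, the force and the opening at its end, in the units of the state.
- get_state(): the state, without advancing time (a new reading comes with each control period).
- capture(name): name is "scene" or "top" or "wrist"; returns a dict with "color" (420x560x3 uint8, red, green, blue), "camera_matrix" (3x3 intrinsics, pixels), "xyz" and "rotation" of the camera in the world; the wrist camera has in their place "T_tool_cam" (4x4, takes a point from camera to tool coordinates, whose origin is the TCP and whose axes are the flange's). Camera axes: x right, y up, looking along -z (the intrinsics and any distortion apply to the point x, -y, -z); pixel columns grow to the right and rows downward; lengths in m; the calibration is good to about 2 mm. The wrist camera is an equidistant fisheye: a pixel r from the principal point sees the ray r / f radians off the axis. A picture is of the moment at which its call begins: read the wrist's pose just before it. There is no depth.
- close_job(): hands the job in, once; it reports no verdict.
The state is a dict: "time_s": time; "joints": joint angles; "qd": joint speeds; "joint_torque": joint torques, N m; "tcp_pos": TCP position; "eef_rot": TCP orientation; "contact_force": force on the tool from outside, world axes, zero at the start; "moment": the same for the moment, N m; "gripper_width": finger opening in m.
Only numpy, scipy, OpenCV 4.12 (cv2) and the standard library are available. Lean on these libraries where they do the work, as an engineer would, in place of code of your own. Each camera call takes 0.05 s, during which the arm holds its last target.

### The job

Set up the cheese tasting stand on the counter: swing out the bracket on the side where the big grey cheese wheel does not stand, all the way until it clicks home at its end stop, and leave the other bracket folded. Once it is out, seat the square cheese flat in the pad at that bracket's end, and seat every other loose small cheese flat in a nest of its own shape in the board (round in round, oblong in oblong). Do not shift the wheel, the jar or the mill.

Things in the scene. Friction and masses are not known exactly. Their poses are not given: they have to be found in the camera images.
- stand: The wooden stand, fixed to the counter: a board 160 mm (x) by 300 mm (y) by 40 mm high with three round and three oblong nests sunk 8 mm into its top. Origin: centre of its underside, on the counter; its x axis points across the board (away from the robot, give or take 0.12 rad), y to the left. Under each bracket's hinge lies a 4 mm steel plate beside the board.
- left_bracket (a joint): Swing of the left (+y side) bracket about its upright hinge: 0 = folded along the stand's +x beside the board, 1.571 = out along the stand's +y, at its stop. Stays where it is left (friction about 1 N at the post). From 1.27 to 1.45 a sprung ball resists (up to about 7 N at the post), past 1.48 it snaps home and holds. Starts at 0 to 0.25. A flat steel arm, its top 28 mm over the counter.
- right_bracket (a joint): The same for the right (-y side) bracket, mirrored: 0 = folded along the stand's +x, 1.571 = out along the stand's -y.
- left_post (a point): Point to grip on the left bracket's upright round post, 16 mm thick: on its axis, 69 mm over the counter, 70 mm from the hinge. Its top is 16 mm higher. Hinge axis: 55 mm in front (stand's -x) and 190 mm to the left of the stand's centre. x axis: along the arm. The board's side is 40 mm away when folded.
- right_post (a point): The same on the right bracket, whose hinge lies 190 mm to the right of the stand's centre.
- left_pad (a point): Centre of the floor of the square nest in the pad at the end of the left bracket, 26 mm over the counter, 130 mm from the hinge. The pad is 74 mm square, its rim 34 mm over the counter; the nest is 58 mm square and 8 mm deep, its sides along and across the arm (x axis along the arm).
- right_pad (a point): The same on the right bracket.
- round_nest0 (a point): Centre of the floor of a round nest in the board, 32 mm over the counter: 66 mm wide, 8 mm deep; the three lie in the near row, 96 mm apart along the stand's y. Edges chamfered 2 mm.
- round_nest1 (a point): Centre of the floor of a round nest in the board, 32 mm over the counter: 66 mm wide, 8 mm deep; the three lie in the near row, 96 mm apart along the stand's y. Edges chamfered 2 mm.
- round_nest2 (a point): Centre of the floor of a round nest in the board, 32 mm over the counter: 66 mm wide, 8 mm deep; the three lie in the near row, 96 mm apart along the stand's y. Edges chamfered 2 mm.
- oblong_nest0 (a point): Centre of the floor of an oblong nest in the board, 32 mm over the counter: 46 mm along the stand's x, 88 mm along its y, 8 mm deep; the three lie in the far row, 96 mm apart,, 80 mm behind the round ones.
- oblong_nest1 (a point): Centre of the floor of an oblong nest in the board, 32 mm over the counter: 46 mm along the stand's x, 88 mm along its y, 8 mm deep; the three lie in the far row, 96 mm apart,, 80 mm behind the round ones.
- oblong_nest2 (a point): Centre of the floor of an oblong nest in the board, 32 mm over the counter: 46 mm along the stand's x, 88 mm along its y, 8 mm deep; the three lie in the far row, 96 mm apart,, 80 mm behind the round ones.
- round0: Small pale round cheese, a drum 62 mm across and 44 mm high, about 0.14 kg; origin at the centre of its underside, z up. May be absent.
- round1: Small pale round cheese, a drum 62 mm across and 44 mm high, about 0.14 kg; origin at the centre of its underside, z up. May be absent.
- round2: Small pale round cheese, a drum 62 mm across and 44 mm high, about 0.14 kg; origin at the centre of its underside, z up. May be absent.
- oblong0: Small pale oblong cheese, 42 mm (its x) by 84 mm (its y) by 44 mm high, about 0.16 kg; origin at the centre of its underside. May be absent.
- oblong1: Small pale oblong cheese, 42 mm (its x) by 84 mm (its y) by 44 mm high, about 0.16 kg; origin at the centre of its underside. May be absent.
- oblong2: Small pale oblong cheese, 42 mm (its x) by 84 mm (its y) by 44 mm high, about 0.16 kg; origin at the centre of its underside. May be absent.
- square0: Small pale square cheese, 54 by 54 by 44 mm high, about 0.13 kg; origin at the centre of its underside, axes along its sides. Always there.
- wheel: Bystander: big whole grey cheese wheel, 172 mm across and 80 mm high, 1.8 kg, loose, standing about 0.36 m to the left or right of the stand's centre, in the way of that side's bracket. Origin: centre of its underside.
- slate: Thin dark slate mat, 150 mm square, 5 mm thick, fixed, lying on the other side; that bracket passes over it.
- jar: Bystander: loose glass jar, 64 mm across, 85 mm high, beyond the stand. Origin: centre of its underside.
- mill: Bystander: loose wooden mill, 54 mm across, 130 mm high, beyond the stand. Origin: centre of its underside.
There are look-alikes about, which are no part of the job. What is shaped like the oblong2 but blue is not meant. Leave any pink look-alike of the round1 alone.

How it is judged:
By the outcome, as a careful person would: the job done as asked, in the order asked, and still so for the second after the job is handed in, with the robot touching nothing.
Of round0, round1, round2, oblong0, oblong1, oblong2 only 4 to 6 are there at a start; the rules pass over those that are not, and their reading is None.
At some moment in a run one of round0, round1, round2, oblong0, oblong1, oblong2, square0 may be knocked a few centimetres aside while the robot is not near it.
Once in a run the grip may slacken for a moment while it holds something.
It also fails if it takes over 210 s, if anything falls off the work surface, if the arm or the gripper's body presses on something with over 40 N, if the wrist force passes 120 N, or if a joint passes its speed limit or range.

## Working session

There is one attempt and no reset: what is moved stays moved. The work goes in short steps, Python scripts to look and compute and a tool call to move; the robot and the scene stay as the last step left them, time stands still between calls to the robot, and variables do not carry over. Pictures are saved under pics/ and viewed, and the job is handed in when it is done.

Besides the shell and the picture viewer there is one more tool, called after "Emit:" by a JSON object that holds its "api" and its "payload", one argument or row to a line. apply_moves: Moves the arm, as the interface text tells. Its arguments: {"type":"object","properties":{"commands":{"type":"array","items":{"type":"object","properties":{"grip":{"type":"number"},"dp":{"type":"array","items":{"type":"number"}},"yaw":{"type":"number"}}}},"newtons":{"type":"number"}},"required":["commands"]}

```bash
mkdir -p pics; ls
python3 - <<'E'
from plant import *
import cv2
s=get_state();print(s)
for n in("scene","top"):
    c=capture(n);print(n,c["camera_matrix"],c["xyz"],c["rotation"],[k for k in c])
    cv2.imwrite(f"pics/{n}0.png",c["color"][:,:,::-1])
E
```

```text
pics
{'time_s': 0.0, 'joints': array([-4.96127597e+01,  2.05946173e+01,  6.32349587e-01, -2.09087601e-02,
       -7.01349662e+01, -1.65061329e+01]), 'qd': array([-0.10722346, -0.059652  , -0.03304895,  0.02798659,  0.02685228,
       -0.02523213]), 'joint_torque': array([ 2.88853098e-04, -5.82727432e+01,  2.93063396e+01,  6.99750647e+00,
        7.05208411e-03, -1.69954874e-04]), 'tcp_pos': array([ 0.27303459, -0.61676945,  0.22557347]), 'eef_rot': array([ 1.79901188e+02, -8.78360415e-03, -1.56126007e+02]), 'contact_force': array([ 0.01892315, -0.20203335,  0.94342106]), 'moment': array([-0.01779286,  0.03155478, -0.00133655]), 'gripper_width': 0.0877076418183533}
scene [[499.65802406   0.         278.86002746]
 [  0.         499.65802406 198.1354431 ]
 [  0.           0.           1.        ]] [ 0.94267973 -0.3097456   1.00497119] [31.05667147 -0.32833096 52.96545605] ['color', 'camera_matrix', 'xyz', 'rotation']
top [[512.2303437    0.         281.67462462]
 [  0.         512.2303437  201.48696569]
 [  0.           0.           1.        ]] [0.30786667 0.03146382 1.1334371 ] [ 11.78375548  -0.28498285 -89.9943961 ] ['color', 'camera_matrix', 'xyz', 'rotation']
```

View pics/scene0.png

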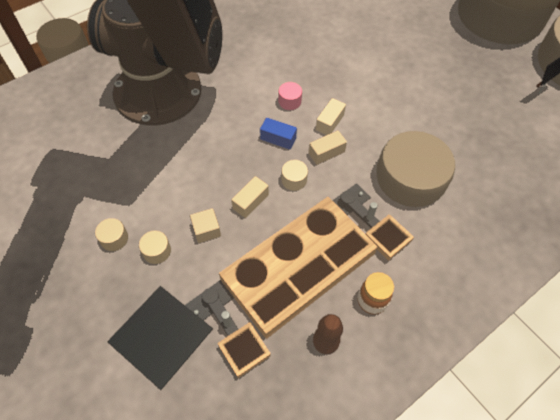

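View pics/top0.png

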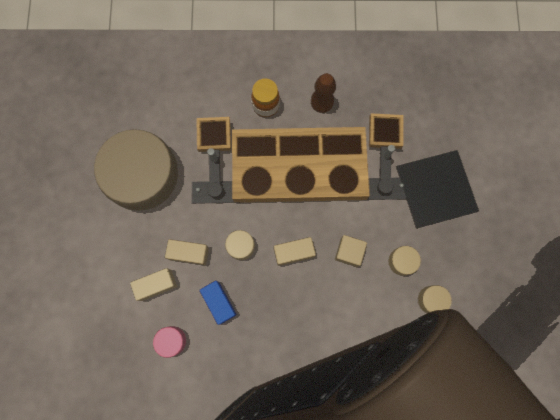

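Top view: the wheel (135,170) is on the left (+y), so the right bracket (post near 390,148, pad 387,130) is the one to swing. There are three rounds (240,245), (406,261), (437,300), three oblongs (295,251), (186,252), (152,285) and the square at (351,251). The blue (217,303) and pink (168,342) ones are decoys.

```bash
cat > h.py <<'E'
import numpy as np, cv2, sys
from scipy.spatial.transform import Rotation as R
from plant import *
def world(c,u,v,z):
    K=c["camera_matrix"]; r=R.from_euler('xyz',c["rotation"],degrees=True).as_matrix()
    d=r@np.array([(u-K[0,2])/K[0,0],-(v-K[1,2])/K[1,1],-1.0])
    p=np.array(c["xyz"]); return p+d*(z-p[2])/d[2]
def pix(c,P):
    K=c["camera_matrix"]; r=R.from_euler('xyz',c["rotation"],degrees=True).as_matrix()
    q=(np.atleast_2d(P)-np.array(c["xyz"]))@r
    return np.c_[K[0,0]*q[:,0]/-q[:,2]+K[0,2], K[1,1]*(-q[:,1])/-q[:,2]+K[1,2]]
def grab(n,name=None):
    c=capture(n)
    if name: cv2.imwrite(f"pics/{name}.png",c["color"][:,:,::-1])
    return c
def crop(c,name,u0,v0,w,h,k):
    im=c["color"][v0:v0+h,u0:u0+w,::-1]
    cv2.imwrite(f"pics/{name}.png",cv2.resize(im,None,fx=k,fy=k,interpolation=cv2.INTER_CUBIC))
E
python3 - <<'E'
from h import *
c=grab("top"); crop(c,"t1",185,60,300,150,2.66); crop(c,"t2",120,220,340,150,2.35)
s=grab("scene"); crop(s,"s1",170,180,260,200,3)
for n,u,v,z in [("boardTL",232,128,.04),("TR",366,127,.04),("BL",233,201,.04),("BR",369,200,.04)]: print(n,world(c,u,v,z))
E
```

```text
boardTL [0.70451412 0.13767318 0.04      ]
TR [ 0.70745792 -0.16373811  0.04      ]
BL [0.53694138 0.13216059 0.04      ]
BR [ 0.53951117 -0.1646606   0.04      ]
```

View pics/t1.png

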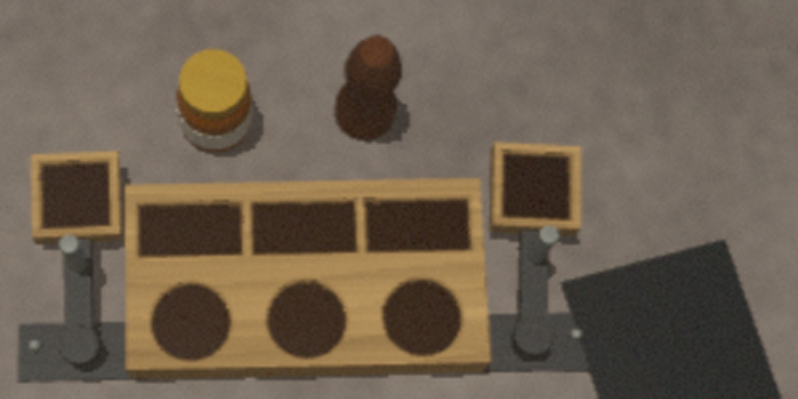

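View pics/t2.png

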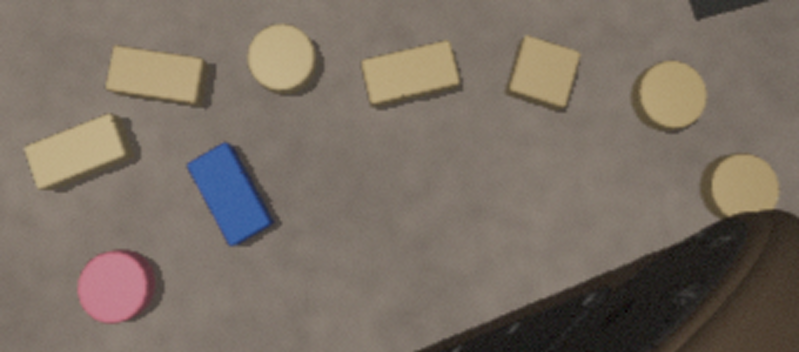

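View pics/s1.png

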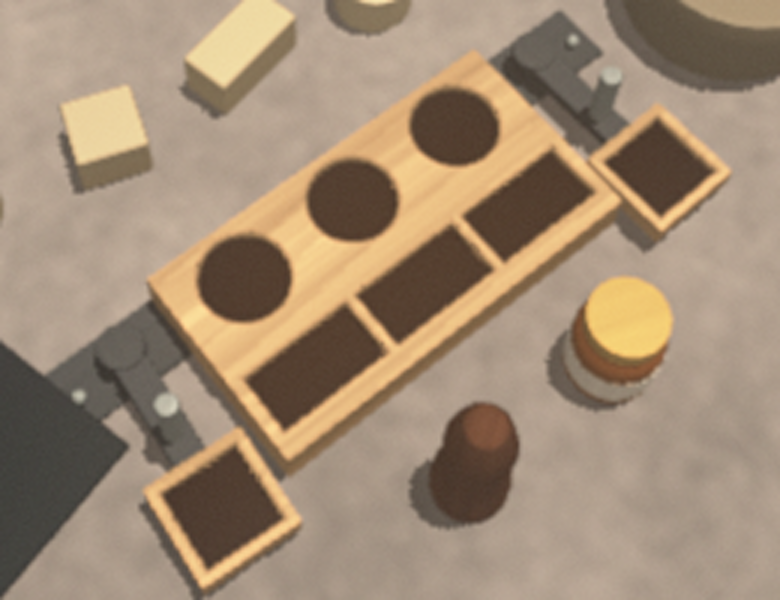

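```bash
cat > fit.py <<'E'
from h import *
from scipy.optimize import least_squares
def stand(th,x,y,P): 
    P=np.atleast_2d(P); c,s=np.cos(th),np.sin(th)
    return np.c_[x+c*P[:,0]-s*P[:,1], y+s*P[:,0]+c*P[:,1], P[:,2]]
F=[[.08,.15,.04],[.08,-.15,.04],[-.08,-.15,.04],[-.08,.15,.04]]
def rounds(x): return [[x,.096,.04],[x,0,.04],[x,-.096,.04]]
E
python3 - <<'E'
from fit import *
t=capture("top"); s=capture("scene")
k=2.66; T=np.array([(127,186),(479,179),(489,361),(127,370),(190,321),(306,319),(422,317)],float); T=(T+.5)/k-.5+[185,60]
S=np.array([(620,203),(290,458),(150,282),(475,52),(454,126),(353,200),(245,278)],float);S=(S+.5)/3-.5+[170,180]
def res(p,w="b"):
    P=stand(*p[:3],F+rounds(p[3])); a=(pix(t,P)-T).ravel(); b=(pix(s,P)-S).ravel()
    return {"b":np.r_[a,b],"t":a,"s":b}[w]
for w in "bts":
    r=least_squares(res,[0,.62,0,-.035],args=(w,)); print(w,r.x,np.abs(r.fun).max(),r.fun.round(1))
for n,c,q in (("t",t,((548+.5)/k-.5+185,(236+.5)/k-.5+60)),("s",s,((166.5)/3-.5+170,404.5/3-.5+180))): print("post",n,world(c,*q,.085))
im=t["color"].astype(int); m=((im[:,:,0]>150)&(im[:,:,2]<im[:,:,0]-45)&(im[:,:,0]-im[:,:,1]<70)).astype(np.uint8)
m[:215]=0
for n,c in (("t",t),("s",s)):
    im=cv2.cvtColor(c["color"],cv2.COLOR_RGB2HSV); print(n)
    if n=="t": print(im[245,240],im[251,295],im[265,297],im[230,240])
    m=((im[:,:,1]>70)&(im[:,:,2]>165)&(im[:,:,0]<40)&(im[:,:,0]>15)).astype(np.uint8)
    for ct in cv2.findContours(m,0,1)[0]:
        if 200<cv2.contourArea(ct)<1500:
            W=np.array([world(c,*p,.044)[:2] for p in ct[:,0].astype(float)])*1000
            b=cv2.minAreaRect(W.astype(np.float32)); print(cv2.minAreaRect(ct)[0],np.round(b[0],1),np.round(b[1],1),round(b[2],1))
E
```

```text
b [ 0.02369582  0.62687051 -0.01252892 -0.04003555] 1.6362924649049546 [-1.2 -1.1 -0.2 -1.2  0.2 -0.3 -0.9 -0.7 -0.1 -0.5 -0.1 -0.7 -0.2 -0.9
  0.4 -0.9 -1.1  0.9 -1.6 -0.9 -0.8 -0.9 -0.3 -0.4 -0.7 -0.5 -0.8 -0.5]
t [ 0.02248141  0.6250373  -0.01331752 -0.03983414] 0.8006950167336129 [-0.8 -0.4  0.2 -0.4  0.5  0.6 -0.6  0.1  0.2  0.1  0.2 -0.   0.2 -0.1]
s [ 0.02427361  0.62844845 -0.01188288 -0.04006506] 1.4061573088636123 [ 1.1 -0.6 -0.3  1.4 -0.9 -0.5 -0.1 -0.6  0.4 -0.   0.  -0.1 -0.1 -0.1]
post t [ 0.64285566 -0.20698301  0.085     ]
post s [ 0.64676035 -0.20699411  0.085     ]
t
[ 21  70 189] [ 20  81 182] [ 17  42 129] [ 21  73 160]
(436.5, 298.5) [ 329.8 -297. ] [45.9 54.5] 10.9
(150.8860626220703, 283.849853515625) [358.4 300.2] [39.1 80.1] 21.5
(406.0, 259.5) [ 409.6 -238. ] [53.  55.5] 0.0
(185.02200317382812, 250.85330200195312) [427.7 231.9] [79.5 37.9] 81.6
(293.9603271484375, 250.0332489013672) [ 4.295e+02 -1.000e-01] [37.8 79. ] 13.3
(351.5046081542969, 249.65139770507812) [ 430.5 -122.8] [48.6 48.7] 72.1
(239.0, 244.0) [442.5 117.2] [55.7 55.7] 0.0
(321.5, 175.0) [594.8 -61.8] [45.4 55.2] 0.1
(300.0347900390625, 160.0795135498047) [628.7 -14.9] [ 23.  292.6] 2.0
(264.5000305175781, 90.0) [794.6  65. ] [52.3 52.1] 54.9
s
(243.25051879882812, 348.4293518066406) [ 709.4 -211.5] [72.8 75. ] 87.5
(379.2500305175781, 285.2500305175781) [771.2  82.5] [57.7 59.5] 6.0
(153.00001525878906, 243.00003051757812) [ 411.9 -237.6] [59.2 61.1] 61.2
(109.0, 230.0) [ 328.  -298.2] [61.1 58.2] 53.1
(204.27066040039062, 221.06883239746094) [ 432.8 -122.3] [54.  54.1] 72.6
(249.75, 192.25001525878906) [4.317e+02 2.000e-01] [42.4 83.6] 13.3
(294.5, 170.5) [445.7 117.7] [58.4 58.9] 53.2
(327.7847900390625, 142.02182006835938) [428.5 232.5] [83.2 43.1] 81.6
(331.05889892578125, 111.54156494140625) [360.1 300.9] [42.9 84.1] 21.8
```

```bash
cat > plan.py <<'E'
from h import *
def plan(*targets):
    s=get_state(); p=np.array(s["tcp_pos"]); e=s["eef_rot"]
    r=R.from_euler('xyz',e,degrees=True).as_matrix()
    print("now",p.round(4),"rot",np.round(e,2),"w",round(s["gripper_width"]*1000,1),"t",s["time_s"],"F",np.round(s["contact_force"],1),"j",np.round(s["joints"],0))
    for t in targets:
        dp=r.T@(np.array(t[:3])-p)*1000; dy=(t[3]-e[2]+180)%360-180
        print("->",t,"dp",dp.round(1),"yaw",round(-np.radians(dy),3))
if __name__=="__main__":
    a=list(map(float,sys.argv[1:])); plan(*[a[i:i+4] for i in range(0,len(a),4)])
E
python3 - <<'E'
from fit import *
p=(.0235,.6269,-.0125)
print(stand(*p,[[-.055,-.19,0],[-.055,-.26,0],[-.055,-.32,.026],[-.04,.096,.032],[-.04,0,.032],[-.04,-.096,.032],[.04,.096,.032],[.04,0,.032],[.04,-.096,.032]]).round(4))
t=capture("top"); k=2.66
for n,q,z in(("milltop",(375,50),.13),("millbase",(366,108),.0),("jartop",(214,78),.085)): print(n,world(t,q[0]/k+185,q[1]/k+60,z))
E
python3 plan.py .645 -.207 .20 0
```

```text
[[ 0.5764 -0.2037  0.    ]
 [ 0.578  -0.2737  0.    ]
 [ 0.5794 -0.3337  0.026 ]
 [ 0.5847  0.0825  0.032 ]
 [ 0.5869 -0.0134  0.032 ]
 [ 0.5892 -0.1094  0.032 ]
 [ 0.6646  0.0844  0.032 ]
 [ 0.6669 -0.0116  0.032 ]
 [ 0.6691 -0.1075  0.032 ]]
milltop [ 0.78142867 -0.066845    0.13      ]
millbase [ 0.78746837 -0.07062684  0.        ]
jartop [0.77754624 0.06183477 0.085     ]
now [ 0.2732 -0.6171  0.2263] rot [ 179.98   -0.   -156.12] w 87.6 t 0.35 F [-0.2 -0.6 -0.5] j [-50.  21.   1.  -0. -70. -17.]
-> [0.645, -0.207, 0.2, 0.0] dp [-506.   224.5   26.4] yaw -2.725
```

Emit:
{"api": "apply_moves", "payload": {
  "commands": [
    {"grip":0.7,"dp":[0,0,0],"yaw":-0.15},
    {"grip":0.7,"dp":[0,0,0],"yaw":-0.15}
  ]
}}

```text
time_s: 0.6
tcp_pos: [0.2733, -0.6172, 0.2265]
eef_rot: [180.0, 0.0, -147.6]
contact_force: [0.6, -1.0, -0.5]
gripper_width: 0.0733
```

```bash
python3 plan.py .645 -.207 .20 0
```

```text
now [ 0.2733 -0.6172  0.2265] rot [ 180.      0.   -147.57] w 73.3 t 0.6 F [ 0.6 -1.  -0.5] j [-50.  21.   1.  -0. -70.  -8.]
-> [0.645, -0.207, 0.2, 0.0] dp [-533.7  146.8   26.5] yaw -2.576
```

Emit:
{"api": "apply_moves", "payload": {
  "commands": [
    {"grip":0.5,"dp":[-534,147,26],"yaw":-2.57},
    {"grip":0.5,"dp":[-534,147,26],"yaw":-2.57},
    {"grip":0.5,"dp":[-534,147,26],"yaw":-2.57},
    {"grip":0.5,"dp":[-534,147,26],"yaw":-2.57},
    {"grip":0.5,"dp":[-534,147,26],"yaw":-2.57},
    {"grip":0.5,"dp":[-534,147,26],"yaw":-2.57},
    {"grip":0.5,"dp":[-534,147,26],"yaw":-2.57},
    {"grip":0.5,"dp":[-534,147,26],"yaw":-2.57},
    {"grip":0.5,"dp":[-534,147,26],"yaw":-2.57},
    {"grip":0.5,"dp":[-534,147,26],"yaw":-2.57},
    {"grip":0.5,"dp":[-534,147,26],"yaw":-2.57},
    {"grip":0.5,"dp":[-534,147,26],"yaw":-2.57}
  ]
}}

```text
time_s: 2.1
tcp_pos: [0.6449, -0.2061, 0.2004]
eef_rot: [180.0, 0.0, -18.4]
contact_force: [0.0, 0.3, 0.7]
gripper_width: 0.044
```

Run:
```python
from plan import *
plan([.645,-.207,.13,-3],[.645,-.207,.05,-3])
c=grab("wrist","w0"); print(c["camera_matrix"],c["T_tool_cam"])
```

```text
now [ 0.6449 -0.2061  0.2004] rot [ 1.800e+02  2.000e-02 -1.844e+01] w 44.0 t 2.1 F [0.  0.3 0.7] j [ -1.  22.  -1.  -0. -67.  73.]
-> [0.645, -0.207, 0.13, -3] dp [ 0.4  0.8 70.4] yaw -0.27
-> [0.645, -0.207, 0.05, -3] dp [  0.4   0.8 150.4] yaw -0.27
[[325.1922621    0.         280.33542991]
 [  0.         325.1922621  212.20846811]
 [  0.           0.           1.        ]] [[-1.46145708e-04  9.56282145e-01  2.92445614e-01  7.83500820e-02]
 [ 9.99999980e-01  1.79345561e-04 -8.67144243e-05  1.47584859e-03]
 [-1.35372279e-04  2.92445596e-01 -9.56282152e-01 -1.58009732e-01]
 [ 0.00000000e+00  0.00000000e+00  0.00000000e+00  1.00000000e+00]]
```

View pics/w0.png

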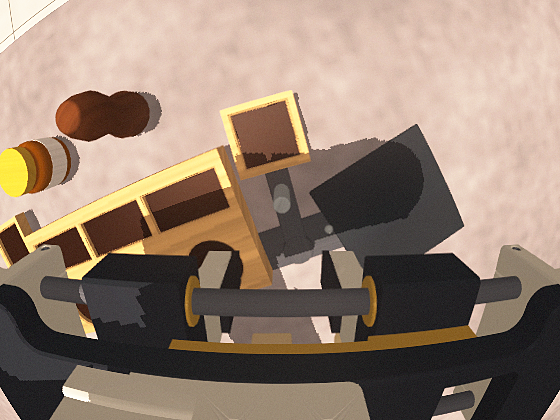

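```bash
cat >> h.py <<'E'
def wworld(c,s,u,v,z):
    K=c["camera_matrix"];T=np.array(c["T_tool_cam"]); x=np.array([(u-K[0,2]),(v-K[1,2])]); r=np.hypot(*x); th=r/K[0,0]
    d=np.array([np.sin(th)*x[0]/r,-np.sin(th)*x[1]/r,-np.cos(th)])
    Rt=R.from_euler('xyz',s["eef_rot"],degrees=True).as_matrix(); o=Rt@T[:3,3]+s["tcp_pos"]; d=Rt@T[:3,:3]@d
    return o+d*(z-o[2])/d[2]
def wpix(c,s,P):
    K=c["camera_matrix"];T=np.array(c["T_tool_cam"]); Rt=R.from_euler('xyz',s["eef_rot"],degrees=True).as_matrix()
    q=(np.atleast_2d(P)-s["tcp_pos"])@Rt; q=(q-T[:3,3])@T[:3,:3]
    x=q[:,0];y=-q[:,1];zz=-q[:,2]; rr=np.hypot(x,y); th=np.arctan2(rr,zz)
    return np.c_[K[0,2]+K[0,0]*th*x/rr, K[1,2]+K[0,0]*th*y/rr]
E
python3 - <<'E'
from fit import *
s=get_state(); c=capture("wrist"); crop(c,"w0c",180,60,240,220,3.2)
print("post",wworld(c,s,282,205,.085))
P=np.array([[0.08,-.15,.04],[-.04,-.096,.04],[.04+.023,-.096-.044,.04]]); print(wpix(c,s,stand(.0235,.6269,-.0125,P)))
print(wpix(c,s,[[.645,-.207,.085]]))
E
```

```text
post [ 0.64516394 -0.20939439  0.085     ]
[[214.62624519 147.11038676]
 [211.37157738 267.13427328]
 [211.60488244 166.35896579]]
[[279.45054743 205.98247754]]
```

View pics/w0c.png

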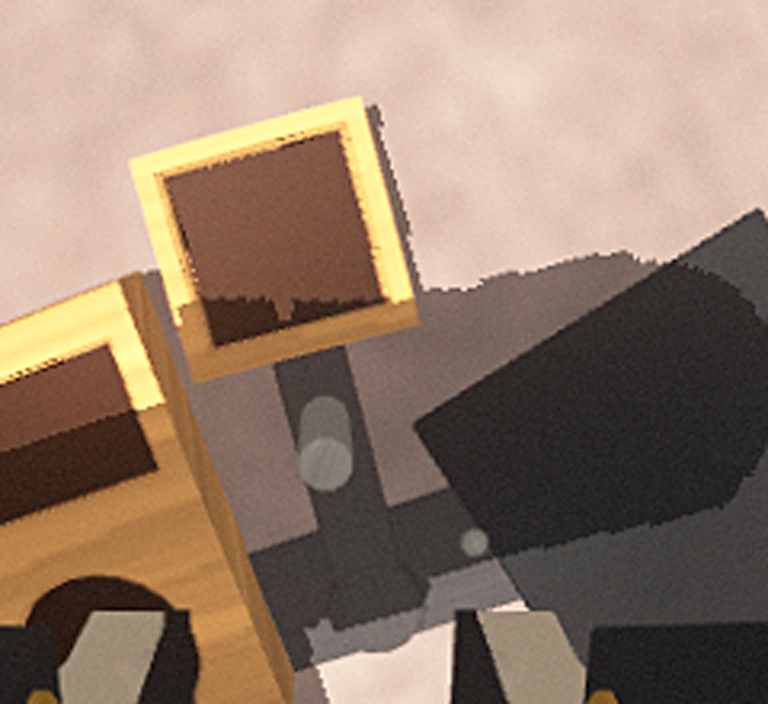

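Emit:
{"api": "apply_moves", "payload": {
  "commands": [
    {"grip":0.5,"dp":[0,1,40],"yaw":-0.18},
    {"grip":0.5,"dp":[0,2,80],"yaw":-0.27},
    {"grip":0.5,"dp":[0,2,110],"yaw":-0.27},
    {"grip":0.5,"dp":[0,2,135],"yaw":-0.27},
    {"grip":0.5,"dp":[0,2,150],"yaw":-0.27},
    {"grip":0.5,"dp":[0,2,150],"yaw":-0.27},
    {"grip":0,"dp":[0,2,150],"yaw":-0.27},
    {"grip":0,"dp":[0,2,150],"yaw":-0.27},
    {"grip":0,"dp":[0,2,150],"yaw":-0.27}
  ],
  "newtons": 25
}}

```text
time_s: 3.32
tcp_pos: [0.6446, -0.2084, 0.0515]
eef_rot: [180.0, -0.1, -3.2]
contact_force: [0.3, -0.4, -0.7]
gripper_width: 0.0195
```

Run:
```python
from plan import *
plan([.645,-.207,.05,-3]); grab("wrist","w1")
```

```text
now [ 0.6446 -0.2084  0.0515] rot [ 1.80e+02 -8.00e-02 -3.16e+00] w 19.5 t 3.325 F [ 0.3 -0.4 -0.7] j [ -1.  29. -11.   0. -50.  88.]
-> [0.645, -0.207, 0.05, -3] dp [ 0.3 -1.4  1.5] yaw -0.003
```

View pics/w1.png

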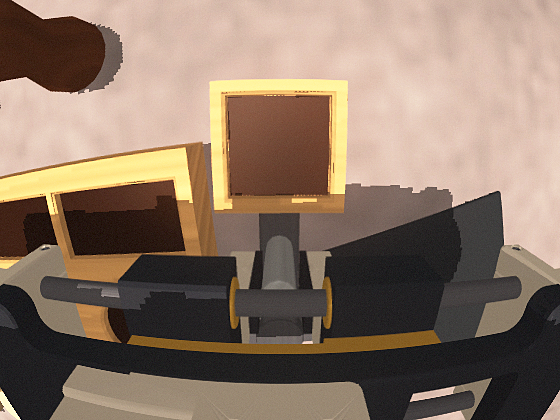

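Emit:
{"api": "apply_moves", "payload": {
  "commands": [
    {"grip":0,"dp":[0,0,0],"yaw":0},
    {"grip":0,"dp":[0,0,0],"yaw":0},
    {"grip":0,"dp":[0,0,0],"yaw":0}
  ]
}}

```text
time_s: 3.75
tcp_pos: [0.6446, -0.2083, 0.0513]
eef_rot: [180.0, -0.1, -3.1]
contact_force: [-0.6, 0.9, 6.5]
gripper_width: 0.0153
```

```bash
cat > swing.py <<'E'
from plan import *
# args: start angle phi (deg, 0=stand +x), step list ; world arm angle = th - phi
hx,hy,th=float(sys.argv[1]),float(sys.argv[2]),1.35
s=get_state(); z=s["tcp_pos"][2]
d=s["tcp_pos"][:2]-np.array([hx,hy]); print("r",np.hypot(*d),"phi",th-np.degrees(np.arctan2(d[1],d[0])))
off=float(sys.argv[3]) # yaw - armangle
plan(*[[hx+.07*np.cos(np.radians(th-p)),hy+.07*np.sin(np.radians(th-p)),z,round(th-p+off,1)] for p in map(float,sys.argv[4:])])
E
python3 swing.py .5760 -.2045 0 10 18 26 34 42 50 58 66
```

```text
r 0.06866224152052557 phi 4.555643805222449
now [ 0.6446 -0.2083  0.0513] rot [ 1.7999e+02 -5.0000e-02 -3.1200e+00] w 15.3 t 3.75 F [-0.6  0.9  6.5] j [ -1.  29. -11.   0. -50.  88.]
-> [np.float64(0.6452037857257957), np.float64(-0.2150278697378979), np.float64(0.05125043668044663), -8.7] dp [1.  6.6 0. ] yaw 0.097
-> [np.float64(0.6430651029623623), np.float64(-0.22455671869094587), np.float64(0.05125043668044663), -16.6] dp [-0.6 16.3  0. ] yaw 0.235
-> [np.float64(0.6396210742551904), np.float64(-0.23369518642885395), np.float64(0.05125043668044663), -24.6] dp [-3.5 25.6  0. ] yaw 0.375
-> [np.float64(0.6349387337055407), np.float64(-0.24226540307195676), np.float64(0.05125043668044663), -32.6] dp [-7.8 34.4 -0. ] yaw 0.514
-> [np.float64(0.6291092177461284), np.float64(-0.2501005591017732), np.float64(0.05125043668044663), -40.6] dp [-13.1  42.5  -0. ] yaw 0.654
-> [np.float64(0.6222459912741276), np.float64(-0.2570481521185408), np.float64(0.05125043668044663), -48.6] dp [-19.6  49.9  -0. ] yaw 0.794
-> [np.float64(0.6144826391860113), np.float64(-0.2629729551269582), np.float64(0.05125043668044663), -56.6] dp [-27.1  56.2  -0. ] yaw 0.933
-> [np.float64(0.6059702662994926), np.float64(-0.2677596485758299), np.float64(0.05125043668044663), -64.7] dp [-35.3  61.4  -0. ] yaw 1.075
```

Emit:
{"api": "apply_moves", "payload": {
  "commands": [
    {"grip":0,"dp":[0,6.5,0],"yaw":0.097},
    {"grip":0,"dp":[-1.5,16,0],"yaw":0.235},
    {"grip":0,"dp":[-4.5,25.5,0],"yaw":0.375},
    {"grip":0,"dp":[-8.8,34.3,0],"yaw":0.51}
  ]
}}

```text
time_s: 4.25
tcp_pos: [0.6332, -0.2418, 0.0512]
eef_rot: [-180.0, 0.0, -32.6]
contact_force: [-3.2, 5.9, 10.2]
gripper_width: 0.0154
```

```bash
python3 swing.py .5750 -.2045 0  42 50 58 66 72
```

```text
r 0.06917219242268902 phi 33.99812487388602
now [ 0.6332 -0.2418  0.0512] rot [-1.7998e+02  2.0000e-02 -3.2620e+01] w 15.4 t 4.25 F [-3.2  5.9 10.2] j [ -4.  29. -10.  -0. -50.  62.]
-> [np.float64(0.6281092177461285), np.float64(-0.2501005591017732), np.float64(0.051228507529349876), -40.6] dp [ 0.1  9.7 -0. ] yaw 0.139
-> [np.float64(0.6212459912741276), np.float64(-0.2570481521185408), np.float64(0.051228507529349876), -48.6] dp [-1.9 19.3 -0. ] yaw 0.279
-> [np.float64(0.6134826391860113), np.float64(-0.2629729551269582), np.float64(0.051228507529349876), -56.6] dp [-5.2 28.5 -0. ] yaw 0.418
-> [np.float64(0.6049702662994926), np.float64(-0.2677596485758299), np.float64(0.051228507529349876), -64.7] dp [-9.8 37.1 -0. ] yaw 0.56
-> [np.float64(0.59819365219238), np.float64(-0.2705458514819735), np.float64(0.051228507529349876), -70.7] dp [-14.   43.1  -0. ] yaw 0.665
```

Emit:
{"api": "apply_moves", "payload": {
  "commands": [
    {"grip":0,"dp":[-0.2,9.7,0],"yaw":0.139},
    {"grip":0,"dp":[-2,19.3,0],"yaw":0.279},
    {"grip":0,"dp":[-5.3,28.5,0],"yaw":0.418},
    {"grip":0,"dp":[-10,37.1,0],"yaw":0.56}
  ]
}}

```text
time_s: 4.75
tcp_pos: [0.6044, -0.2661, 0.0512]
eef_rot: [-180.0, 0.1, -64.7]
contact_force: [-4.3, 15.9, 14.0]
gripper_width: 0.0152
```

```bash
python3 swing.py .5750 -.2045 0  72 78 84 89 91 92
```

```text
r 0.06830165851112988 phi 65.84248183084365
now [ 0.6044 -0.2661  0.0512] rot [-1.7998e+02  1.4000e-01 -6.4720e+01] w 15.2 t 4.75 F [-4.3 15.9 14. ] j [ -7.  28. -13.  -0. -50.  32.]
-> [np.float64(0.59819365219238), np.float64(-0.2705458514819735), np.float64(0.051168324647563844), -70.7] dp [ 1.3  7.5 -0. ] yaw 0.104
-> [np.float64(0.5911629235782638), np.float64(-0.2726084422182977), np.float64(0.051168324647563844), -76.7] dp [ 0.2 14.7 -0. ] yaw 0.209
-> [np.float64(0.583955110591115), np.float64(-0.2739248226090705), np.float64(0.051168324647563844), -82.7] dp [-1.7 21.8 -0. ] yaw 0.314
-> [np.float64(0.5778702617120761), np.float64(-0.27444112951407196), np.float64(0.051168324647563844), -87.7] dp [-3.8 27.5  0. ] yaw 0.401
-> [np.float64(0.5754276030073474), np.float64(-0.274498693956874), np.float64(0.051168324647563844), -89.7] dp [-4.8 29.8  0. ] yaw 0.436
-> [np.float64(0.5742058922243238), np.float64(-0.2744954955182161), np.float64(0.051168324647563844), -90.7] dp [-5.4 30.9  0. ] yaw 0.454
```

```bash
python3 swing.py .5752 -.2025 0  72 78 84 88 90 92
```

```text
r 0.0700283394264745 phi 66.69486429860629
now [ 0.6044 -0.2661  0.0512] rot [-1.7998e+02  1.4000e-01 -6.4720e+01] w 15.2 t 4.75 F [-4.3 15.9 14. ] j [ -7.  28. -13.  -0. -50.  32.]
-> [np.float64(0.59839365219238), np.float64(-0.2685458514819736), np.float64(0.051168324647563844), -70.7] dp [-0.4  6.5 -0. ] yaw 0.104
-> [np.float64(0.5913629235782639), np.float64(-0.2706084422182978), np.float64(0.051168324647563844), -76.7] dp [-1.5 13.7 -0. ] yaw 0.209
-> [np.float64(0.5841551105911151), np.float64(-0.27192482260907047), np.float64(0.051168324647563844), -82.7] dp [-3.4 20.8  0. ] yaw 0.314
-> [np.float64(0.5792904655762773), np.float64(-0.272380384167299), np.float64(0.051168324647563844), -86.7] dp [-5.1 25.4  0. ] yaw 0.384
-> [np.float64(0.5768491835383528), np.float64(-0.27248057011526006), np.float64(0.051168324647563844), -88.7] dp [-6.  27.6  0. ] yaw 0.419
-> [np.float64(0.5744058922243239), np.float64(-0.2724954955182161), np.float64(0.051168324647563844), -90.7] dp [-7.1 29.8  0. ] yaw 0.454
```

Emit:
{"api": "apply_moves", "payload": {
  "commands": [
    {"grip":0,"dp":[-1.8,6,0],"yaw":0.104},
    {"grip":0,"dp":[-2.8,13,0],"yaw":0.209},
    {"grip":0,"dp":[-4.7,20.5,0],"yaw":0.314},
    {"grip":0,"dp":[-6.4,25,0],"yaw":0.384},
    {"grip":0,"dp":[-7.2,27.5,0],"yaw":0.419},
    {"grip":0,"dp":[-7.8,28.8,0],"yaw":0.419},
    {"grip":0,"dp":[-7.8,28.8,0],"yaw":0.419}
  ]
}}

```text
time_s: 5.62
tcp_pos: [0.5785, -0.272, 0.0513]
eef_rot: [-179.7, 0.0, -88.4]
contact_force: [4.5, 9.7, 3.9]
gripper_width: 0.0154
```

```bash
python3 swing.py .5752 -.2025 0  90 92
```

```text
r 0.06954173705591998 phi 88.66111762916627
now [ 0.5785 -0.272   0.0513] rot [-1.7973e+02  4.0000e-02 -8.8400e+01] w 15.4 t 5.625 F [4.5 9.7 3.9] j [ -8.  26. -16.  -0. -48.   9.]
-> [np.float64(0.5768491835383528), np.float64(-0.27248057011526006), np.float64(0.05128194021381366), -88.7] dp [ 0.5  1.6 -0. ] yaw 0.005
-> [np.float64(0.5744058922243239), np.float64(-0.2724954955182161), np.float64(0.05128194021381366), -90.7] dp [ 0.4  4.1 -0. ] yaw 0.04
```

Emit:
{"api": "apply_moves", "payload": {
  "commands": [
    {"grip":0,"dp":[0,1,0],"yaw":0},
    {"grip":0,"dp":[0,2,0],"yaw":0},
    {"grip":0,"dp":[0,2,0],"yaw":0}
  ]
}}

```text
time_s: 6.0
tcp_pos: [0.5785, -0.272, 0.0513]
eef_rot: [-179.5, 0.0, -88.4]
contact_force: [11.8, 9.1, -1.6]
gripper_width: 0.015
```

```bash
python3 swing.py .5752 -.2025 0  90 92
```

```text
r 0.06956543613859155 phi 88.64950311631895
now [ 0.5785 -0.272   0.0513] rot [-1.7954e+02  1.0000e-02 -8.8370e+01] w 15.0 t 6.0 F [11.8  9.1 -1.6] j [ -8.  26. -16.  -0. -48.   9.]
-> [np.float64(0.5768491835383528), np.float64(-0.27248057011526006), np.float64(0.051341563325739734), -88.7] dp [ 0.4  1.6 -0. ] yaw 0.006
-> [np.float64(0.5744058922243239), np.float64(-0.2724954955182161), np.float64(0.051341563325739734), -90.7] dp [ 0.4  4.1 -0. ] yaw 0.041
```

Emit:
{"api": "apply_moves", "payload": {
  "commands": [
    {"grip":0,"dp":[-0.5,-1,0],"yaw":0},
    {"grip":0.7,"dp":[-0.5,-1,0],"yaw":0},
    {"grip":0.7,"dp":[-0.5,-1,0],"yaw":0},
    {"grip":0.7,"dp":[-0.5,-1,0],"yaw":0},
    {"grip":0.7,"dp":[-0.5,-1,-40],"yaw":0},
    {"grip":0.7,"dp":[-0.5,-1,-90],"yaw":0},
    {"grip":0.7,"dp":[80,80,-150],"yaw":0},
    {"grip":0.7,"dp":[80,130,-150],"yaw":0},
    {"grip":0.7,"dp":[80,130,-150],"yaw":0}
  ]
}}

```text
time_s: 7.12
tcp_pos: [0.4437, -0.358, 0.2015]
eef_rot: [-180.0, -0.0, -88.5]
contact_force: [0.1, -0.4, 0.3]
gripper_width: 0.0613
```

Run:
```python
from plan import *
c=grab("top","t5"); crop(c,"t5c",340,120,190,200,3); s=grab("scene","s5"); crop(s,"s5c",60,200,260,190,3)
s0=get_state();w=grab("wrist","w5"); plan()
```

```text
now [ 0.4444 -0.3581  0.2018] rot [-1.799e+02 -4.000e-02 -8.861e+01] w 61.3 t 7.275 F [ 0.1  0.2 -0.4] j [-19.  12. -15.   0. -63.  21.]
```

View pics/t5.png

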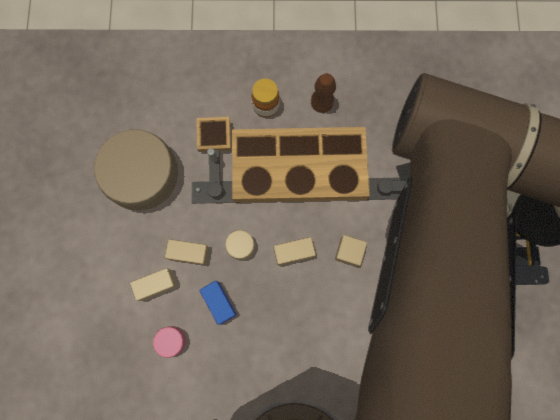

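View pics/s5c.png

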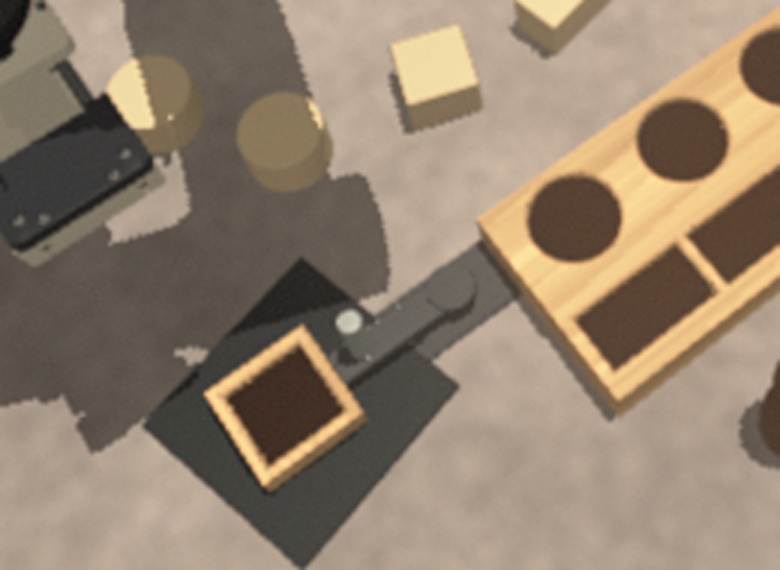

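View pics/w5.png

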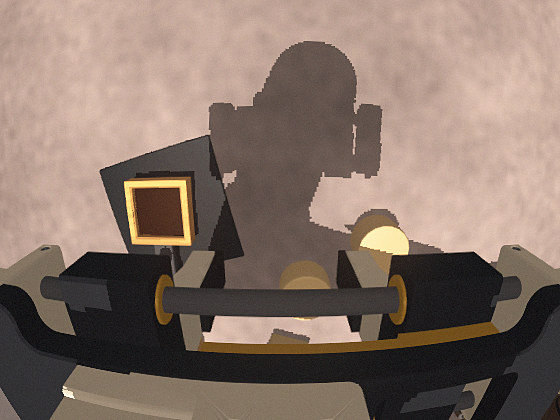

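Run:
```python
from fit import *
s=capture("scene"); st=get_state(); w=capture("wrist"); crop(w,"w5c",90,120,160,160,4)
P=[world(s,x/3+60,y/3+200,.034) for x,y in [(302,325),(365,413),(268,492),(204,395)]]; print(np.round(P,4),np.mean(P,0))
P=[wworld(w,st,*q,.034) for q in [(123,182),(188,178),(192,243),(132,246)]]; print(np.round(P,4),np.mean(P,0))
```

```text
[[ 0.5429 -0.2972  0.034 ]
 [ 0.6184 -0.2943  0.034 ]
 [ 0.6244 -0.369   0.034 ]
 [ 0.5455 -0.3718  0.034 ]] [ 0.58282183 -0.33306744  0.034     ]
[[ 0.6179 -0.3694  0.034 ]
 [ 0.5407 -0.3737  0.034 ]
 [ 0.5403 -0.3008  0.034 ]
 [ 0.6155 -0.2933  0.034 ]] [ 0.57861725 -0.33429133  0.034     ]
```

View pics/w5c.png

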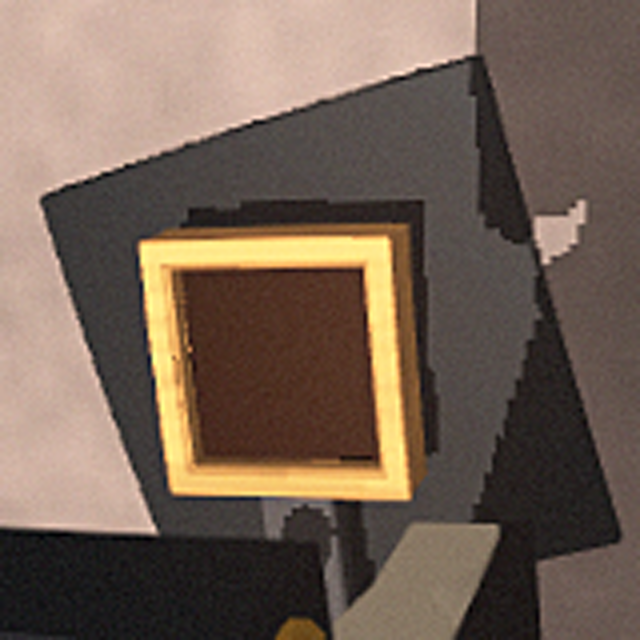

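```bash
python3 plan.py .4325 -.1225 .1 -107.5
```

```text
now [ 0.4458 -0.3572  0.2006] rot [-179.99    0.    -88.51] w 61.4 t 7.375 F [ 0.1 -0.9 -0.2] j [-19.  12. -15.  -0. -63.  21.]
-> [0.4325, -0.1225, 0.1, -107.5] dp [-235.     7.2  100.6] yaw 0.332
```

Emit:
{"api": "apply_moves", "payload": {
  "commands": [
    {"grip":0.9,"dp":[-60,2,20],"yaw":0.15},
    {"grip":0.9,"dp":[-120,4,40],"yaw":0.332},
    {"grip":0.9,"dp":[-180,6,70],"yaw":0.332},
    {"grip":0.9,"dp":[-235,7,100],"yaw":0.332},
    {"grip":0.9,"dp":[-235,7,100],"yaw":0.332},
    {"grip":0.9,"dp":[-235,7,100],"yaw":0.332}
  ]
}}

```text
time_s: 8.12
tcp_pos: [0.4331, -0.1214, 0.1002]
eef_rot: [179.9, -0.0, -107.3]
contact_force: [1.0, -0.4, 0.7]
gripper_width: 0.0788
```

Run:
```python
from plan import *
plan([.4325,-.1225,.012,-107.5])
s0=get_state();w=grab("wrist","w6"); print(wpix(w,s0,[[.4325,-.1225,.044]]))
c=grab("top"); print(pix(c,[[.4325,-.1225,.044]])); crop(c,"t6",300,210,160,100,4)
```

```text
now [ 0.4331 -0.1214  0.1002] rot [ 1.7994e+02 -4.0000e-02 -1.0730e+02] w 78.8 t 8.125 F [ 1.  -0.4  0.7] j [ 10.   7. -37.   0. -47. -27.]
-> [0.4325, -0.1225, 0.012, -107.5] dp [ 1.2  0.1 88.2] yaw 0.004
[[279.400756   231.30317724]]
[[351.31599317 248.66834486]]
```

View pics/w6.png

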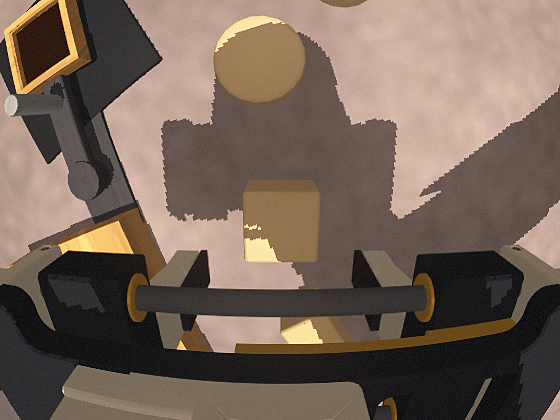

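View pics/t6.png

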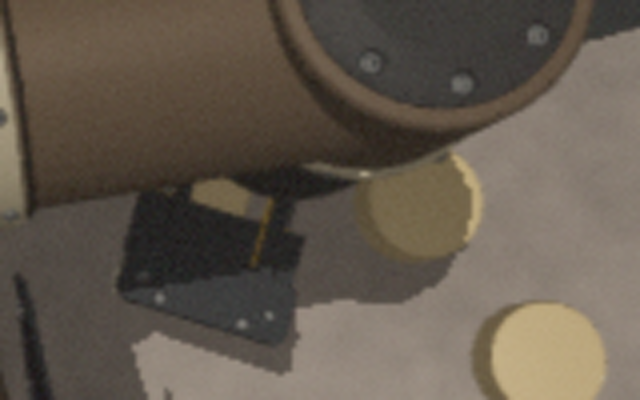

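Run:
```python
from plan import *
s0=get_state();w=capture("wrist")
crop(w,"w6c",220,160,120,120,5)
P=[wworld(w,s0,*q,.044) for q in [(244,193),(319,193),(317,262),(244,262)]]; print(np.round(P,4),np.mean(P,0))
```

```text
[[ 0.4478 -0.1571  0.044 ]
 [ 0.399  -0.1418  0.044 ]
 [ 0.4141 -0.0921  0.044 ]
 [ 0.4651 -0.1082  0.044 ]] [ 0.43150291 -0.12482393  0.044     ]
```

View pics/w6c.png

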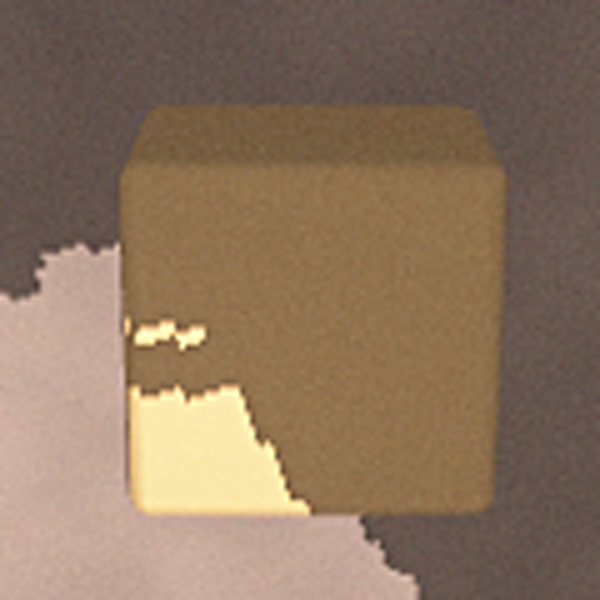

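Emit:
{"api": "apply_moves", "payload": {
  "commands": [
    {"grip":0.9,"dp":[2.5,0,30],"yaw":0},
    {"grip":0.9,"dp":[2.5,0,60],"yaw":0},
    {"grip":0.9,"dp":[2.5,0,80],"yaw":0},
    {"grip":0.9,"dp":[2.5,0,88],"yaw":0},
    {"grip":0,"dp":[2.5,0,88],"yaw":0},
    {"grip":0,"dp":[2.5,0,88],"yaw":0},
    {"grip":0,"dp":[2.5,0,88],"yaw":0},
    {"grip":0,"dp":[2.5,0,88],"yaw":0},
    {"grip":0,"dp":[2.5,0,88],"yaw":0}
  ],
  "newtons": 25
}}

```text
time_s: 9.4
tcp_pos: [0.4325, -0.1247, 0.0133]
eef_rot: [-179.9, 0.0, -107.5]
contact_force: [-1.5, -1.3, 6.5]
gripper_width: 0.0538
```

Run:
```python
from plan import *
plan(); w=grab("wrist","w7")
```

```text
now [ 0.4325 -0.1247  0.0133] rot [-1.7993e+02  2.0000e-02 -1.0745e+02] w 53.8 t 9.4 F [-1.5 -1.3  6.5] j [  9.  15. -42.   0. -33. -27.]
```

View pics/w7.png

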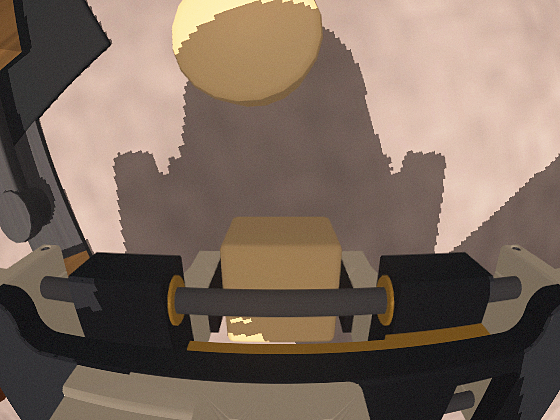

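```bash
cat >> h.py <<'E'
def wtool(c,u,v,zt):
    "point in tool frame on plane tool z=zt (mm out)"
    K=c["camera_matrix"];T=np.array(c["T_tool_cam"]); x=np.array([(u-K[0,2]),(v-K[1,2])]); r=np.hypot(*x); th=r/K[0,0]
    d=T[:3,:3]@np.array([np.sin(th)*x[0]/r,-np.sin(th)*x[1]/r,-np.cos(th)]); o=T[:3,3]
    return (o+d*(zt-o[2])/d[2])*1000
E
python3 - <<'E'
from plan import *
w=capture("wrist"); crop(w,"w7c",200,200,160,150,5)
for v in (250,255,260,345,347): print(v,wtool(w,281,v,-.0307))
E
```

```text
250 [ 24.72339839   0.92526251 -30.7       ]
255 [ 22.37873544   0.92667905 -30.7       ]
260 [ 20.00111053   0.92816078 -30.7       ]
345 [-27.69186406   0.96601035 -30.7       ]
347 [-29.04395138   0.9672704  -30.7       ]
```

View pics/w7c.png

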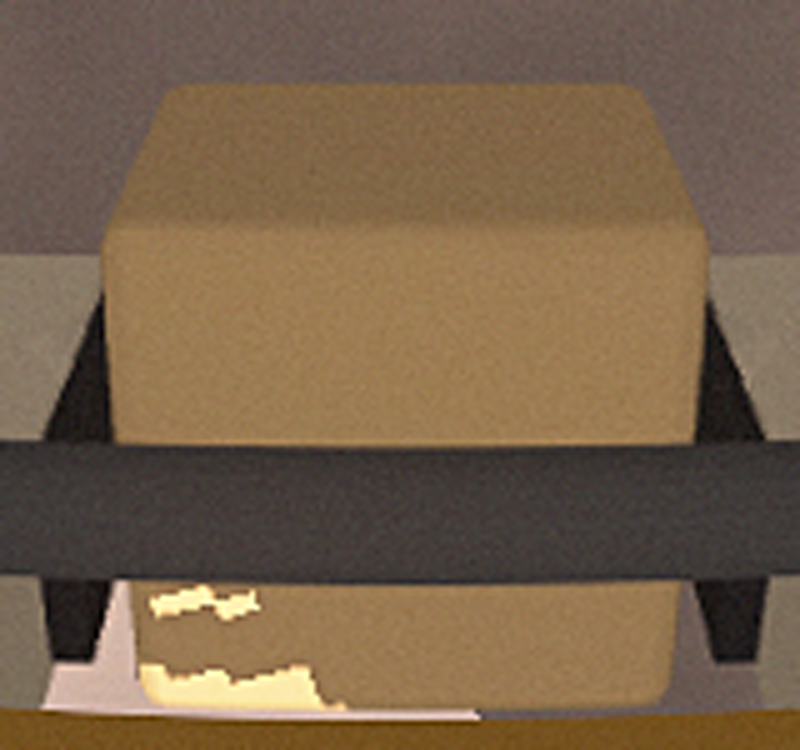

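```bash
python3 plan.py .58 -.3335 .11 -88
```

```text
now [ 0.4325 -0.1247  0.0133] rot [-1.7993e+02  2.0000e-02 -1.0746e+02] w 54.0 t 9.5 F [-0.4 -0.3  6.3] j [  9.  15. -42.   0. -33. -27.]
-> [0.58, -0.3335, 0.11, -88.0] dp [ 154.9 -203.5  -96.5] yaw -0.34
```

Emit:
{"api": "apply_moves", "payload": {
  "commands": [
    {"grip":0,"dp":[0,0,-25],"yaw":0},
    {"grip":0,"dp":[0,0,-55],"yaw":0},
    {"grip":0,"dp":[0,0,-97],"yaw":0},
    {"grip":0,"dp":[35,-45,-97],"yaw":-0.1},
    {"grip":0,"dp":[70,-90,-97],"yaw":-0.2},
    {"grip":0,"dp":[105,-138,-97],"yaw":-0.34},
    {"grip":0,"dp":[135,-177,-97],"yaw":-0.34},
    {"grip":0,"dp":[155,-203,-97],"yaw":-0.34},
    {"grip":0,"dp":[155,-203,-97],"yaw":-0.34},
    {"grip":0,"dp":[155,-203,-97],"yaw":-0.34}
  ]
}}

```text
time_s: 10.75
tcp_pos: [0.5783, -0.333, 0.109]
eef_rot: [179.9, 0.0, -88.0]
contact_force: [0.7, 0.4, -1.3]
gripper_width: 0.0538
```

Run:
```python
from plan import *
plan([.58,-.3335,.0385,-88.6]); w=grab("wrist","w8"); s=grab("scene","s8"); crop(s,"s8c",120,230,220,170,3.5)
```

```text
now [ 0.5783 -0.333   0.109 ] rot [ 1.7993e+02  4.0000e-02 -8.8020e+01] w 53.8 t 10.75 F [ 0.7  0.4 -1.3] j [-13.  25.  -9.  -0. -56.  15.]
-> [0.58, -0.3335, 0.0385, -88.6] dp [ 0.6 -1.8 70.5] yaw 0.01
```

View pics/w8.png

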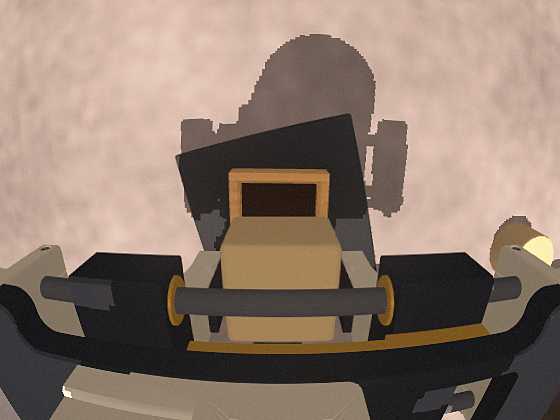

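View pics/s8c.png

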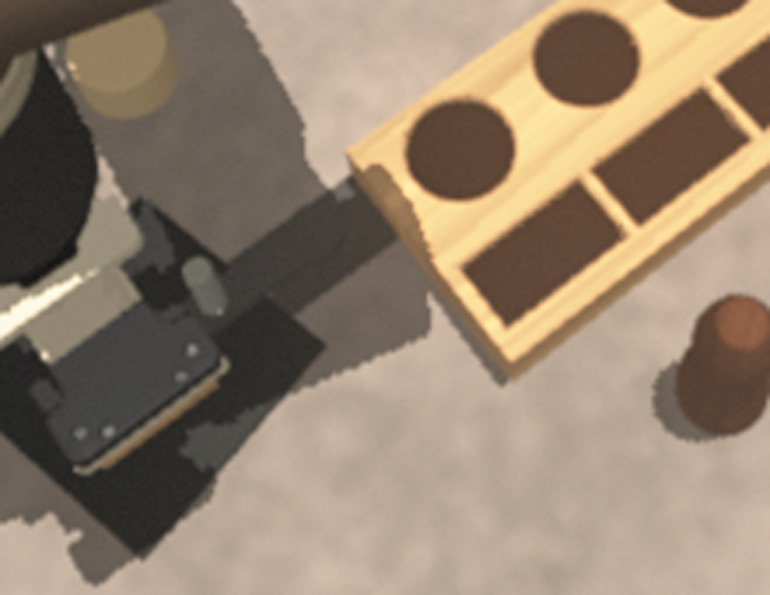

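Run:
```python
from plan import *
s0=get_state();w=capture("wrist"); crop(w,"w8c",215,155,130,80,6)
```

```text
(no output)
```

View pics/w8c.png

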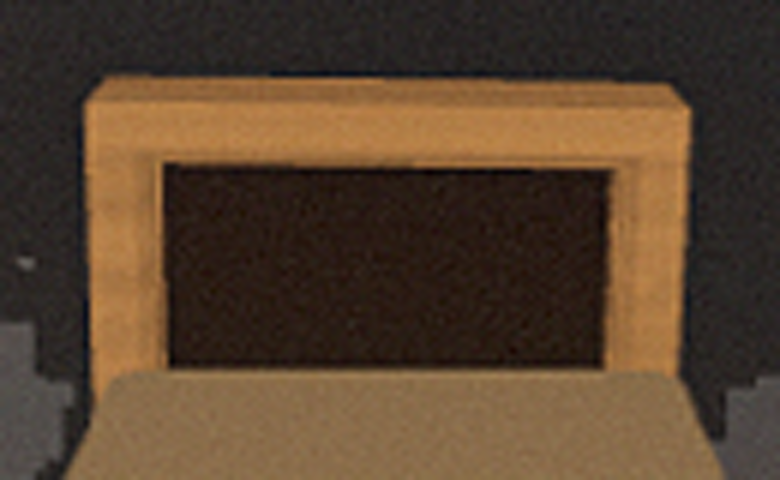

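Run:
```python
from plan import *
s0=get_state();w=capture("wrist")
a,b=[wworld(w,s0,*q,.034) for q in [(229.7,172),(330,173)]]; print(a,b,np.hypot(*(a-b)[:2]))
l=np.degrees(np.arctan2((a-b)[1],(a-b)[0]));print("ang",l)
u=(a-b)[:2]/np.hypot(*(a-b)[:2]); n=np.array([-u[1],u[0]]); print("centre",(a+b)[:2]/2+n*.037)
a,b=[wtool(w,*q,.109-.034) for q in [(229.7,172),(330,173)]]; print(a,b)
a,b=[wtool(w,*q,-.031) for q in [(221,247),(341,247)]]; print(a,b)
a,b=[wtool(w,*q,.012) for q in [(234,217),(329,217)]]; print(a,b)
```

```text
[ 0.61597767 -0.37096336  0.034     ] [ 0.54236461 -0.37281012  0.034     ] 0.07363622270982875
ang 1.4371006728117732
centre [ 0.5782432  -0.33489838]
[ 39.83523517 -35.68786331  75.        ] [39.04500656 37.65501718 75.        ]
[ 25.77040459 -24.32111111 -31.        ] [ 25.7092911   27.12447578 -31.        ]
[ 25.5043205  -24.41421948  12.        ] [25.45995601 28.11312214 12.        ]
```

Emit:
{"api": "apply_moves", "payload": {
  "commands": [
    {"grip":0,"dp":[2.4,-0.7,20],"yaw":0.01},
    {"grip":0,"dp":[2.4,-0.7,40],"yaw":0.01},
    {"grip":0,"dp":[2.4,-0.7,54],"yaw":0.01},
    {"grip":0,"dp":[2.4,-0.7,60],"yaw":0.01},
    {"grip":0,"dp":[2.4,-0.7,60],"yaw":0.01}
  ]
}}

```text
time_s: 11.58
tcp_pos: [0.5798, -0.3358, 0.0496]
eef_rot: [180.0, -0.0, -88.6]
contact_force: [0.4, -0.7, -0.3]
gripper_width: 0.0538
```

Run:
```python
from plan import *
plan([.58,-.3335,.0385,-88.6]); w=grab("wrist","w9"); crop(w,"w9c",190,170,180,190,3.1)
```

```text
now [ 0.5798 -0.3358  0.0496] rot [179.98  -0.   -88.55] w 53.8 t 11.575 F [ 0.4 -0.7 -0.3] j [-13.  29. -12.   0. -50.  15.]
-> [0.58, -0.3335, 0.0385, -88.6] dp [-2.3 -0.2 11.1] yaw 0.001
```

View pics/w9c.png

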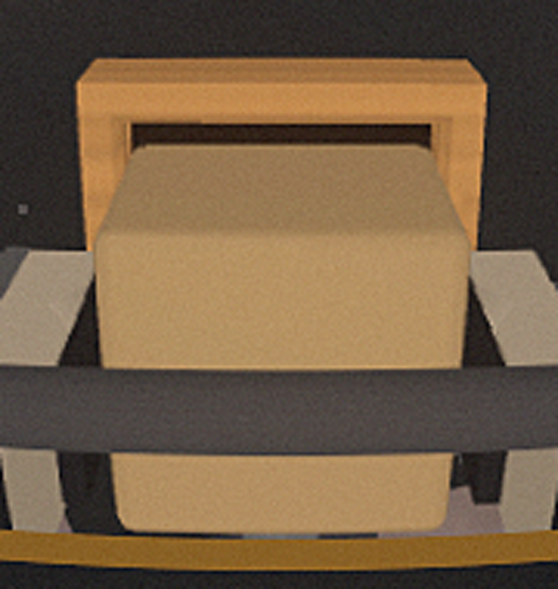

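Run:
```python
from plan import *
w=capture("wrist")
print(wtool(w,280,216.8,.012),wtool(w,280,210,.0156),wtool(w,280,196.5,.0156), wtool(w,280,244.5,-.031))
```

```text
[25.63086855  0.99167803 12.        ] [28.4554188   0.99684508 15.6       ] [36.20616677  1.00015763 15.6       ] [ 27.08617725   0.9452985  -31.        ]
```

Emit:
{"api": "apply_moves", "payload": {
  "commands": [
    {"grip":0,"dp":[-0.8,0,4],"yaw":0},
    {"grip":0,"dp":[-0.8,0,8],"yaw":0},
    {"grip":0,"dp":[-0.8,0,11],"yaw":0},
    {"grip":0,"dp":[-0.8,0,11.5],"yaw":0}
  ]
}}

```text
time_s: 12.18
tcp_pos: [0.5798, -0.3351, 0.0392]
eef_rot: [-180.0, -0.0, -88.5]
contact_force: [-3.2, 3.5, 12.1]
gripper_width: 0.054
```

Run:
```python
from plan import *
plan(); w=grab("wrist","w10"); crop(w,"w10c",190,170,180,190,3.1)
```

```text
now [ 0.5798 -0.3351  0.0392] rot [-1.800e+02 -2.000e-02 -8.854e+01] w 54.0 t 12.175 F [-3.2  3.5 12.1] j [-13.  29. -12.   0. -49.  15.]
```

View pics/w10c.png

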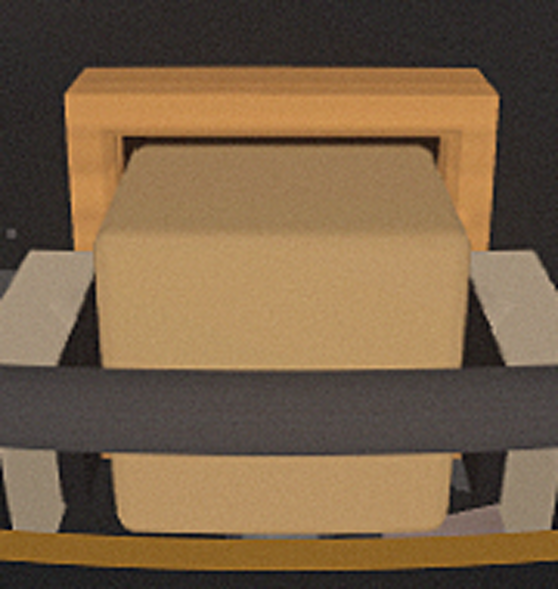

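Emit:
{"api": "apply_moves", "payload": {
  "commands": [
    {"grip":0.1,"dp":[0,0,0],"yaw":0},
    {"grip":0.8,"dp":[0,0,-0.5],"yaw":0},
    {"grip":0.8,"dp":[0,0,-0.5],"yaw":0},
    {"grip":0.8,"dp":[0,0,-1],"yaw":0},
    {"grip":0.8,"dp":[0,0,-1],"yaw":0},
    {"grip":0.8,"dp":[0,0,-20],"yaw":0},
    {"grip":0.8,"dp":[0,0,-60],"yaw":0},
    {"grip":0.8,"dp":[-40,0,-110],"yaw":0},
    {"grip":0.8,"dp":[-40,0,-110],"yaw":0}
  ]
}}

```text
time_s: 13.35
tcp_pos: [0.5816, -0.2944, 0.1547]
eef_rot: [-179.5, -0.2, -88.4]
contact_force: [0.8, 0.4, -0.1]
gripper_width: 0.07
```

Run:
```python
from plan import *
plan(); w=grab("wrist","w11");c=grab("top","t11");
```

```text
now [ 0.5816 -0.2944  0.1547] rot [-1.7949e+02 -1.6000e-01 -8.8440e+01] w 70.0 t 13.35 F [ 0.8  0.4 -0.1] j [-10.  21.  -8.   0. -60.  11.]
```

View pics/w11.png

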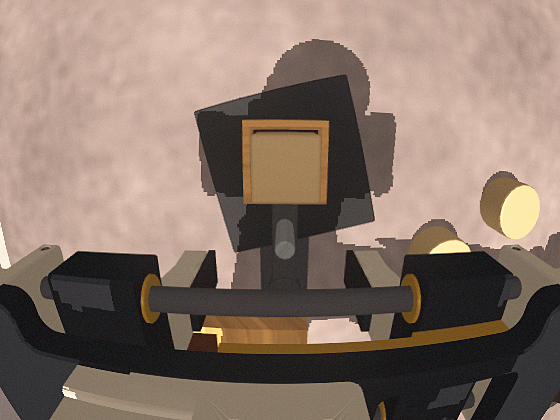

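View pics/t11.png

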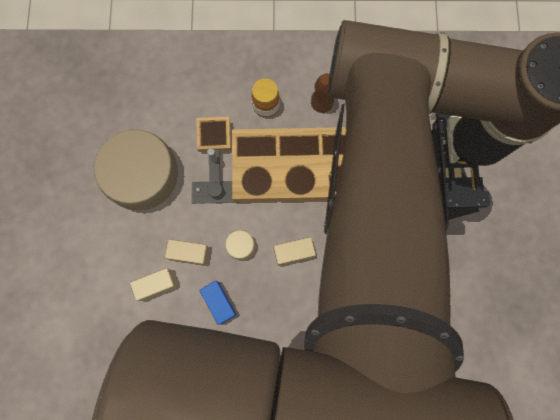

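```bash
python3 plan.py .4364 -.0315 .12 -76.7
```

```text
now [ 0.5795 -0.2947  0.1504] rot [-1.7982e+02 -4.0000e-02 -8.8510e+01] w 70.2 t 13.45 F [-1.3  0.3 -0.1] j [-10.  21.  -9.   0. -60.  11.]
-> [0.4364, -0.0315, 0.12, -76.7] dp [-266.9  136.3   29.8] yaw -0.206
```

Emit:
{"api": "apply_moves", "payload": {
  "commands": [
    {"grip":0.75,"dp":[-50,25,0],"yaw":-0.1},
    {"grip":0.75,"dp":[-100,50,0],"yaw":-0.206},
    {"grip":0.75,"dp":[-150,76,10],"yaw":-0.206},
    {"grip":0.75,"dp":[-200,102,20],"yaw":-0.206},
    {"grip":0.75,"dp":[-245,125,30],"yaw":-0.206},
    {"grip":0.75,"dp":[-267,136,30],"yaw":-0.206},
    {"grip":0.75,"dp":[-267,136,30],"yaw":-0.206}
  ]
}}

```text
time_s: 14.32
tcp_pos: [0.4352, -0.0309, 0.1179]
eef_rot: [179.9, -0.0, -76.6]
contact_force: [1.2, 0.2, 0.4]
gripper_width: 0.0657
```

Run:
```python
from plan import *
plan([.4364,-.0315,.012,-76.7]); w=grab("wrist","w12"); crop(w,"w12c",190,140,180,190,3.1)
```

```text
now [ 0.4352 -0.0309  0.1179] rot [179.94  -0.   -76.64] w 65.7 t 14.325 F [1.2 0.2 0.4] j [ 22.   4. -37.  -0. -49.  -9.]
-> [0.4364, -0.0315, 0.012, -76.7] dp [  0.9  -1.1 105.9] yaw 0.001
```

View pics/w12.png

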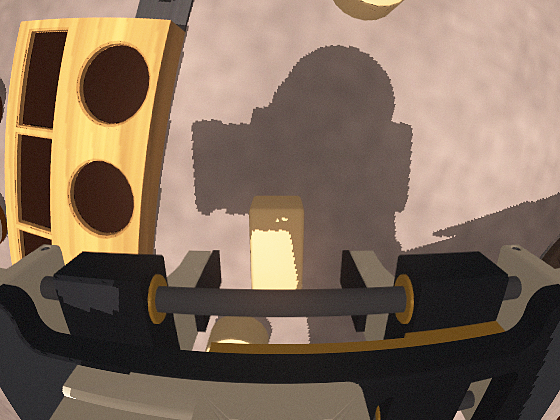

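View pics/w12c.png

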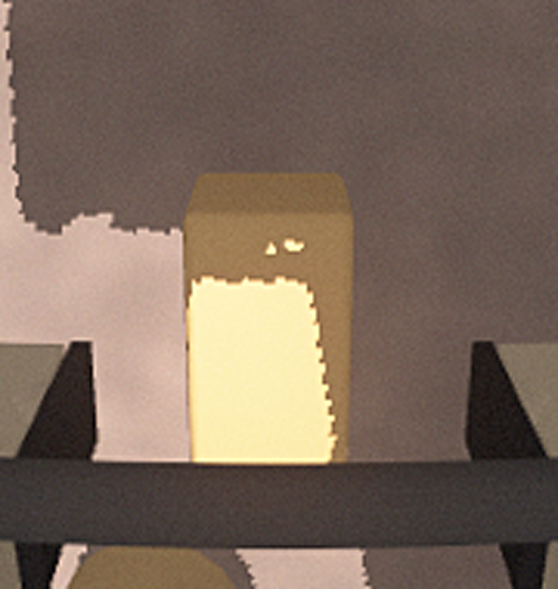

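Run:
```python
from plan import *
w=capture("wrist"); s=get_state(); z=s["tcp_pos"][2]
print(wtool(w,276.6,208.4,z-.044),wtool(w,190+184/3.1,208.4,z-.044),wtool(w,190+353/3.1,208.4,z-.044))
```

```text
[12.07267717 -1.26987727 73.98079805] [ 12.09570445 -21.58193749  73.98079805] [12.06350899 19.02919851 73.98079805]
```

Emit:
{"api": "apply_moves", "payload": {
  "commands": [
    {"grip":0.75,"dp":[0,-2,35],"yaw":0},
    {"grip":0.75,"dp":[0,-2,70],"yaw":0},
    {"grip":0.75,"dp":[0,-2,95],"yaw":0},
    {"grip":0.75,"dp":[0,-2,105.5],"yaw":0},
    {"grip":0.75,"dp":[0,-2,105.5],"yaw":0},
    {"grip":0,"dp":[0,-2,105.5],"yaw":0},
    {"grip":0,"dp":[0,-2,105.5],"yaw":0},
    {"grip":0,"dp":[0,-2,105.5],"yaw":0},
    {"grip":0,"dp":[0,-2,105.5],"yaw":0},
    {"grip":0,"dp":[0,-2,105.5],"yaw":0}
  ],
  "newtons": 30
}}

```text
time_s: 15.68
tcp_pos: [0.4385, -0.0309, 0.0132]
eef_rot: [-179.9, 0.0, -76.7]
contact_force: [-1.3, 0.8, 7.3]
gripper_width: 0.0417
```

```bash
python3 plan.py .669 -.138 .11 -88.6
```

```text
now [ 0.4385 -0.0309  0.0132] rot [-179.94    0.    -76.74] w 41.7 t 15.675 F [-1.3  0.8  7.3] j [ 22.  14. -43.   0. -32.  -9.]
-> [0.669, -0.138, 0.11, -88.6] dp [ 157.  -199.9  -96.6] yaw 0.207
```

Emit:
{"api": "apply_moves", "payload": {
  "commands": [
    {"grip":0,"dp":[0,0,-30],"yaw":0},
    {"grip":0,"dp":[0,0,-65],"yaw":0},
    {"grip":0,"dp":[0,0,-97],"yaw":0},
    {"grip":0,"dp":[30,-40,-97],"yaw":0.1},
    {"grip":0,"dp":[65,-85,-97],"yaw":0.2},
    {"grip":0,"dp":[100,-130,-97],"yaw":0.207},
    {"grip":0,"dp":[135,-172,-97],"yaw":0.207},
    {"grip":0,"dp":[157,-200,-97],"yaw":0.207},
    {"grip":0,"dp":[157,-200,-97],"yaw":0.207},
    {"grip":0,"dp":[157,-200,-97],"yaw":0.207}
  ]
}}

```text
time_s: 16.92
tcp_pos: [0.6677, -0.138, 0.1088]
eef_rot: [179.9, 0.0, -88.6]
contact_force: [-0.8, 0.0, -1.8]
gripper_width: 0.0421
```

Run:
```python
from plan import *
plan([.669,-.1365,.06,-88.6]); w=grab("wrist","w13"); crop(w,"w13c",190,150,180,190,3.1); grab("top","t13")
```

```text
now [ 0.6677 -0.138   0.1088] rot [ 1.799e+02  2.000e-02 -8.865e+01] w 42.1 t 16.925 F [-0.8  0.  -1.8] j [  5.  26.  -7.  -0. -57.  -3.]
-> [0.669, -0.1365, 0.06, -88.6] dp [-1.4 -1.4 48.8] yaw -0.001
```

View pics/w13.png

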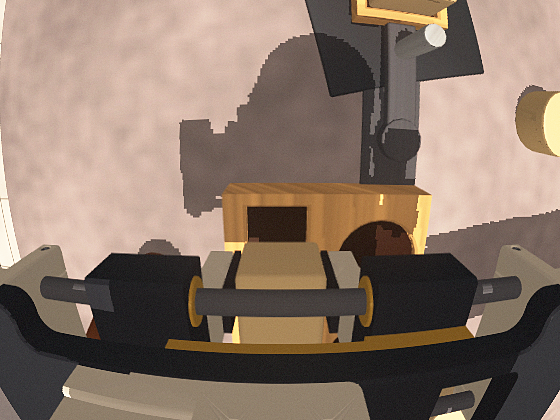

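View pics/w13c.png

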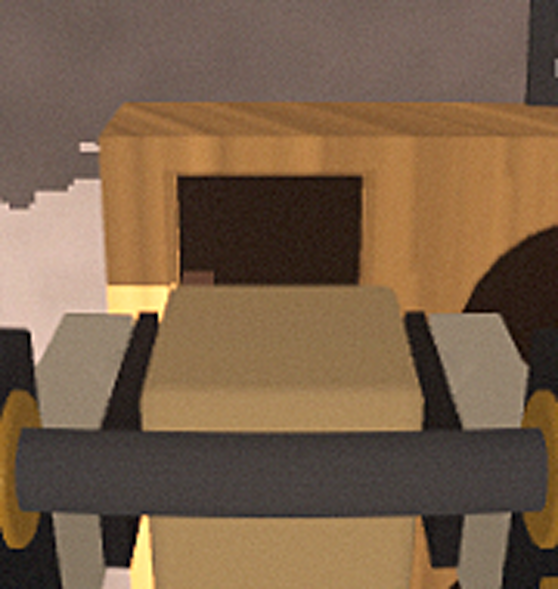

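View pics/t13.png

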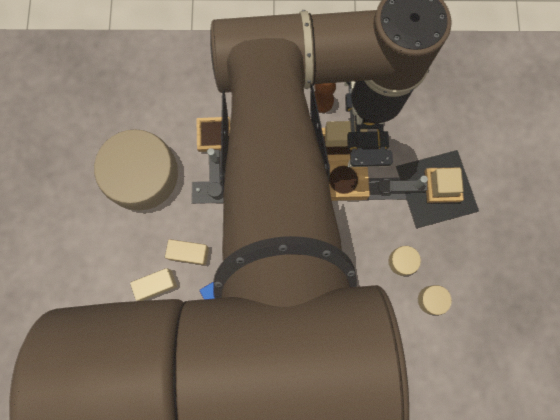

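Run:
```python
from plan import *
w=capture("wrist"); s=get_state(); z=s["tcp_pos"][2]
f=lambda x,y:(190+x/3.1,150+y/3.1)
print("boardcorner",wtool(w,*f(101,137),z-.04),wtool(w,*f(540,137),z-.04))
print("nest rim L,R",wtool(w,*f(174,172),z-.04),wtool(w,*f(366,172),z-.04))
print("cheese bottom",wtool(w,*f(168,288),.0132),wtool(w,*f(400,288),.0132), "top",wtool(w,*f(142,390),-.031),wtool(w,*f(421,390),-.031))
```

```text
boardcorner [ 24.39517797 -40.78281184  69.94205844] [24.48967221 63.16906165 69.94205844]
nest rim L,R [ 15.79965781 -23.70210628  69.94205844] [15.76019951 21.53803858 69.94205844]
cheese bottom [  9.61069413 -19.44748718  13.2       ] [ 9.55660409 23.2800845  13.2       ] top [ 11.91776283 -18.63786389 -31.        ] [ 11.85907572  21.24121707 -31.        ]
```

Emit:
{"api": "apply_moves", "payload": {
  "commands": [
    {"grip":0,"dp":[0,-2.4,20],"yaw":0},
    {"grip":0,"dp":[0,-2.4,40],"yaw":0},
    {"grip":0,"dp":[0,-2.4,52],"yaw":0},
    {"grip":0,"dp":[0,-2.4,52],"yaw":0}
  ]
}}

```text
time_s: 17.58
tcp_pos: [0.6702, -0.138, 0.056]
eef_rot: [179.9, 0.0, -88.6]
contact_force: [0.0, -0.8, -0.6]
gripper_width: 0.0417
```

Run:
```python
from plan import *
plan([.669,-.1365,.0452,-88.6]); w=grab("wrist"); crop(w,"w14c",190,150,180,190,3.1)
```

```text
now [ 0.6702 -0.138   0.056 ] rot [179.85   0.   -88.62] w 41.7 t 17.575 F [ 0.  -0.8 -0.6] j [  5.  29.  -9.  -0. -52.  -3.]
-> [0.669, -0.1365, 0.0452, -88.6] dp [-1.5  1.1 10.8] yaw -0.0
```

View pics/w14c.png

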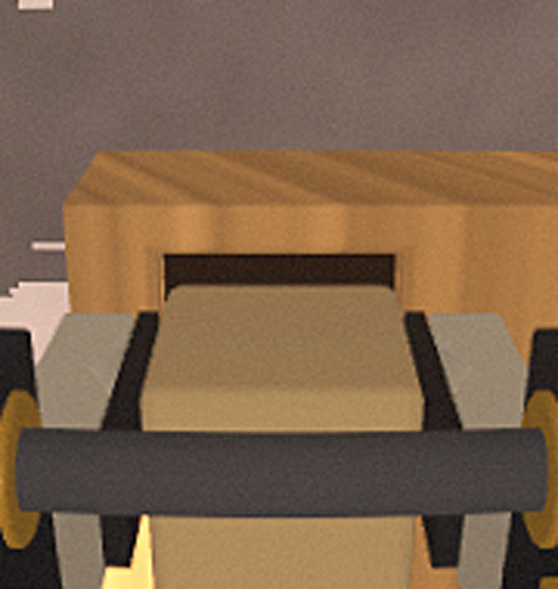

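Run:
```python
from plan import *
w=capture("wrist"); s=get_state(); z=s["tcp_pos"][2]
f=lambda x,y:(190+x/3.1,150+y/3.1)
print("boardcorner",wtool(w,*f(65,206),z-.04))
print("nest rim L,R",wtool(w,*f(160,250),z-.04),wtool(w,*f(402,250),z-.04))
print("nest dark",wtool(w,*f(165,255),z-.038),wtool(w,*f(395,255),z-.038))
print("cheese bottom",wtool(w,*f(165,289),.0132),wtool(w,*f(400,289),.0132))
```

```text
boardcorner [ 23.990137   -38.75460821  17.76551766]
nest rim L,R [ 15.38903711 -21.20243215  17.76551766] [15.34639781 23.94592611 17.76551766]
nest dark [ 13.65107838 -20.53971285  19.76551766] [13.61128698 22.91299731 19.76551766]
cheese bottom [  9.40808462 -20.01257031  13.2       ] [ 9.35753742 23.2881142  13.2       ]
```

Emit:
{"api": "apply_moves", "payload": {
  "commands": [
    {"grip":0,"dp":[0.5,0,4],"yaw":0},
    {"grip":0,"dp":[0.5,0,8],"yaw":0},
    {"grip":0,"dp":[0.5,0,11],"yaw":0},
    {"grip":0,"dp":[0.5,0,11],"yaw":0}
  ]
}}

```text
time_s: 18.18
tcp_pos: [0.671, -0.1386, 0.0462]
eef_rot: [180.0, 0.0, -88.6]
contact_force: [0.3, -0.1, -0.8]
gripper_width: 0.0421
```

Run:
```python
from plan import *
plan(); w=grab("wrist"); crop(w,"w15c",190,150,180,190,3.1)
```

```text
now [ 0.671  -0.1386  0.0462] rot [179.97   0.   -88.63] w 42.1 t 18.175 F [ 0.3 -0.1 -0.8] j [  5.  30. -10.  -0. -50.  -3.]
```

View pics/w15c.png

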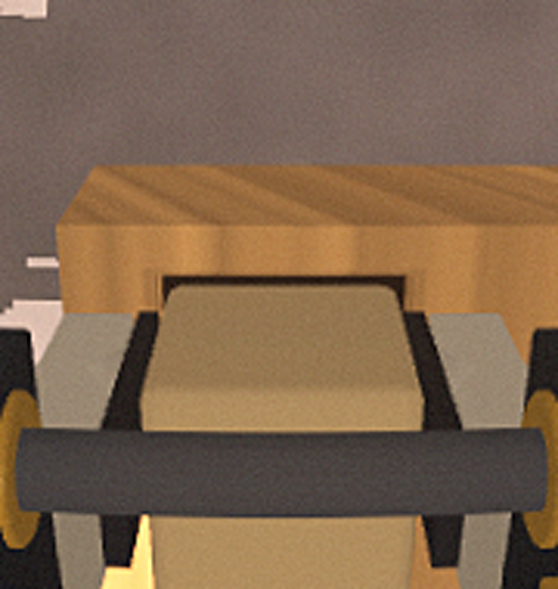

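Emit:
{"api": "apply_moves", "payload": {
  "commands": [
    {"grip":0,"dp":[0,0,1.5],"yaw":0},
    {"grip":0,"dp":[0,0,1.5],"yaw":0},
    {"grip":0.65,"dp":[0,0,1.5],"yaw":0},
    {"grip":0.65,"dp":[0,0,1],"yaw":0},
    {"grip":0.65,"dp":[0,0,1],"yaw":0},
    {"grip":0.65,"dp":[0,0,0],"yaw":0},
    {"grip":0.65,"dp":[0,0,-30],"yaw":0},
    {"grip":0.65,"dp":[0,0,-70],"yaw":0},
    {"grip":0.65,"dp":[-30,0,-100],"yaw":0},
    {"grip":0.65,"dp":[-60,0,-100],"yaw":0},
    {"grip":0.65,"dp":[-60,0,-100],"yaw":0}
  ]
}}

```text
time_s: 19.6
tcp_pos: [0.6699, -0.0768, 0.1473]
eef_rot: [-179.9, 0.0, -88.5]
contact_force: [0.4, 1.2, -0.7]
gripper_width: 0.0564
```

Run:
```python
from plan import *
plan([.4245,.258,.12,-98.4]); w=grab("wrist","w16"); c=grab("top","t16")
```

```text
now [ 0.6699 -0.0768  0.1473] rot [-1.7993e+02  3.0000e-02 -8.8510e+01] w 56.4 t 19.6 F [ 0.4  1.2 -0.7] j [ 10.  24.  -5.  -0. -61.  -8.]
-> [0.4245, 0.258, 0.12, -98.4] dp [-341.1  236.6   27.2] yaw 0.173
```

View pics/w16.png

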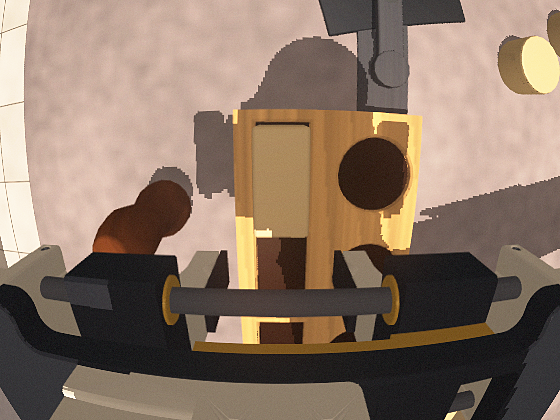

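View pics/t16.png

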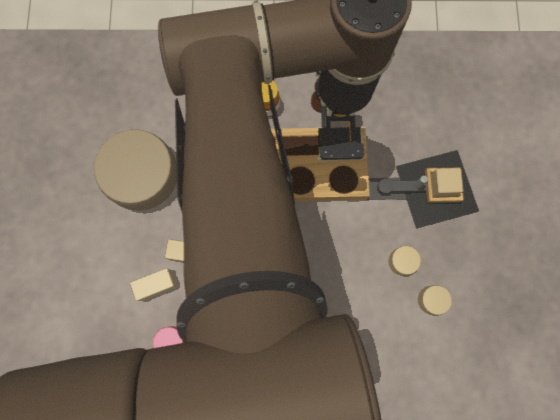

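```bash
python3 plan.py .43 .2515 .12 -98.4
```

```text
now [ 0.6696 -0.0784  0.1465] rot [179.99  -0.   -88.58] w 56.8 t 19.7 F [-0.5 -0.5 -0.6] j [ 10.  24.  -5.   0. -61.  -8.]
-> [0.43, 0.2515, 0.12, -98.4] dp [-335.8  231.3   26.6] yaw 0.171
```

Emit:
{"api": "apply_moves", "payload": {
  "commands": [
    {"grip":0.78,"dp":[-45,31,0],"yaw":0.05},
    {"grip":0.78,"dp":[-90,62,0],"yaw":0.1},
    {"grip":0.78,"dp":[-140,96,0],"yaw":0.171},
    {"grip":0.78,"dp":[-190,131,0],"yaw":0.171},
    {"grip":0.78,"dp":[-240,165,10],"yaw":0.171},
    {"grip":0.78,"dp":[-290,200,20],"yaw":0.171},
    {"grip":0.78,"dp":[-336,231,26],"yaw":0.171},
    {"grip":0.78,"dp":[-336,231,26],"yaw":0.171},
    {"grip":0.78,"dp":[-336,231,26],"yaw":0.171}
  ]
}}

```text
time_s: 20.82
tcp_pos: [0.4309, 0.2515, 0.1204]
eef_rot: [180.0, -0.0, -98.4]
contact_force: [-0.5, 0.4, -0.1]
gripper_width: 0.0681
```

Run:
```python
from plan import *
plan([.43,.2515,.012,-98.4]); w=grab("wrist","w17");
```

```text
now [0.4309 0.2515 0.1204] rot [ 1.7999e+02 -3.0000e-02 -9.8390e+01] w 68.1 t 20.825 F [-0.5  0.4 -0.1] j [ 53.  10. -30.   0. -51. -61.]
-> [0.43, 0.2515, 0.012, -98.4] dp [  0.    0.8 108.4] yaw 0.0
```

View pics/w17.png

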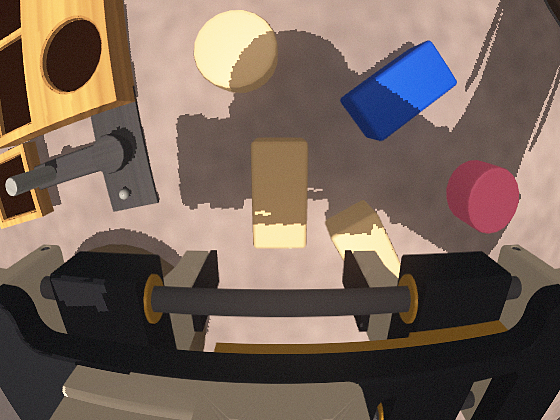

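Run:
```python
from plan import *
w=capture("wrist"); s=get_state(); z=s["tcp_pos"][2]; crop(w,"w17c",230,120,190,160,4)
for q in [(252,147),(307,147),(306,247),(253,247),(333,240),(360,205),(395,265)]: print(q,wtool(w,*q,z-.044),wworld(w,s,*q,.044))
```

```text
(252, 147) [ 58.0272551  -19.33442525  76.51077993] [0.44190037 0.19054342 0.044     ]
(307, 147) [57.99977661 20.33165668 76.51077993] [0.40267246 0.19644138 0.044     ]
(306, 247) [-19.6575293   21.20860324  76.51077993] [0.41329896 0.2733697  0.044     ]
(253, 247) [-19.62191834 -20.33853244  76.51077993] [0.45438226 0.26718514 0.044     ]
(333, 240) [-13.9144204   42.33095981  76.51077993] [0.39155935 0.27081692 0.044     ]
(360, 205) [14.57397044 61.99440021 76.51077993] [0.36789465 0.24555519 0.044     ]
(395, 265) [-37.46069777  97.20190056  76.51077993] [0.34077875 0.30222206 0.044     ]
```

View pics/w17c.png

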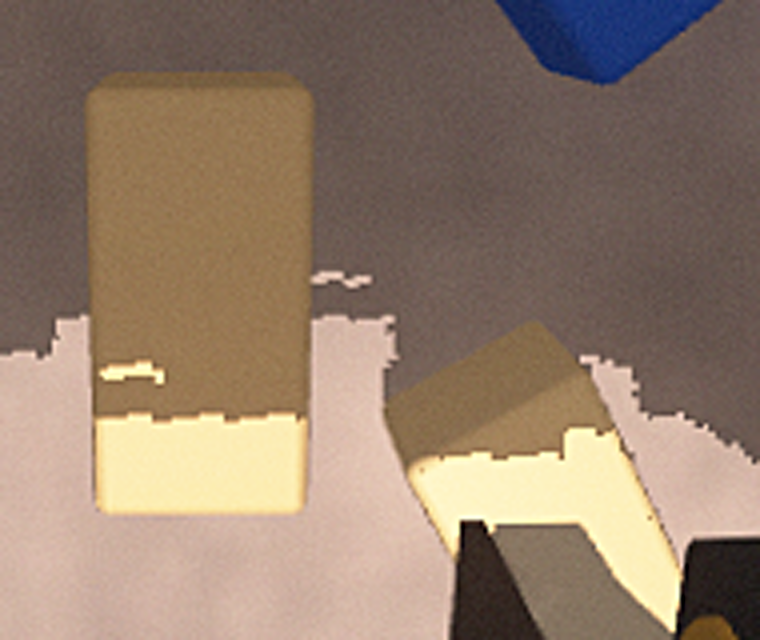

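Emit:
{"api": "apply_moves", "payload": {
  "commands": [
    {"grip":0.6,"dp":[11,-0.7,0],"yaw":0},
    {"grip":0.6,"dp":[11,-0.7,25],"yaw":0},
    {"grip":0.6,"dp":[11,-0.7,60],"yaw":0},
    {"grip":0.6,"dp":[11,-0.7,95],"yaw":0},
    {"grip":0.6,"dp":[11,-0.7,108],"yaw":0},
    {"grip":0.6,"dp":[11,-0.7,108],"yaw":0},
    {"grip":0,"dp":[11,-0.7,108],"yaw":0},
    {"grip":0,"dp":[11,-0.7,108],"yaw":0},
    {"grip":0,"dp":[11,-0.7,108],"yaw":0},
    {"grip":0,"dp":[11,-0.7,108],"yaw":0}
  ]
}}

```text
time_s: 22.18
tcp_pos: [0.4305, 0.2414, 0.0138]
eef_rot: [-179.9, 0.1, -98.4]
contact_force: [0.3, -1.4, 7.1]
gripper_width: 0.042
```

```bash
python3 plan.py .667 .0925 .11 -88.6
```

```text
now [0.4305 0.2414 0.0138] rot [-1.7992e+02  9.0000e-02 -9.8390e+01] w 42.0 t 22.175 F [ 0.3 -1.4  7.1] j [ 52.  18. -37.   0. -35. -61.]
-> [0.667, 0.0925, 0.11, -88.6] dp [ 112.6 -255.8  -96.1] yaw -0.171
```

Emit:
{"api": "apply_moves", "payload": {
  "commands": [
    {"grip":0,"dp":[0,0,-30],"yaw":0},
    {"grip":0,"dp":[0,0,-65],"yaw":0},
    {"grip":0,"dp":[0,0,-96],"yaw":0},
    {"grip":0,"dp":[20,-45,-96],"yaw":-0.06},
    {"grip":0,"dp":[42,-95,-96],"yaw":-0.12},
    {"grip":0,"dp":[64,-145,-96],"yaw":-0.171},
    {"grip":0,"dp":[86,-195,-96],"yaw":-0.171},
    {"grip":0,"dp":[104,-235,-96],"yaw":-0.171},
    {"grip":0,"dp":[113,-255,-96],"yaw":-0.171},
    {"grip":0,"dp":[113,-255,-96],"yaw":-0.171},
    {"grip":0,"dp":[113,-255,-96],"yaw":-0.171}
  ]
}}

```text
time_s: 23.55
tcp_pos: [0.6649, 0.0918, 0.1084]
eef_rot: [180.0, 0.0, -88.6]
contact_force: [-0.7, -0.4, -1.6]
gripper_width: 0.0418
```

Run:
```python
from plan import *
plan([.6656,.0926,.06,-88.6]); w=grab("wrist","w18"); crop(w,"w18c",190,100,180,190,3.1)
```

```text
now [0.6649 0.0918 0.1084] rot [ 1.7996e+02  1.0000e-02 -8.8630e+01] w 41.8 t 23.55 F [-0.7 -0.4 -1.6] j [ 24.  25.  -8.  -0. -56. -23.]
-> [0.6656, 0.0926, 0.06, -88.6] dp [-0.8 -0.8 48.4] yaw -0.001
```

View pics/w18.png

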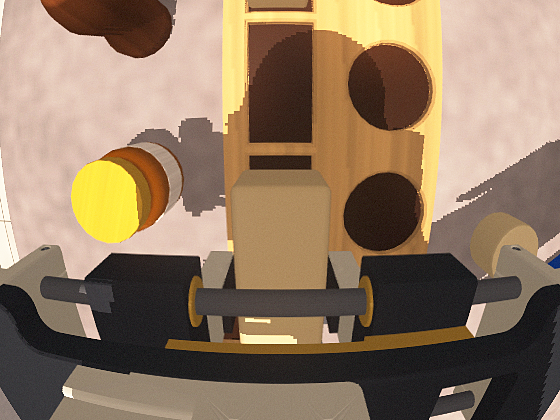

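View pics/w18c.png

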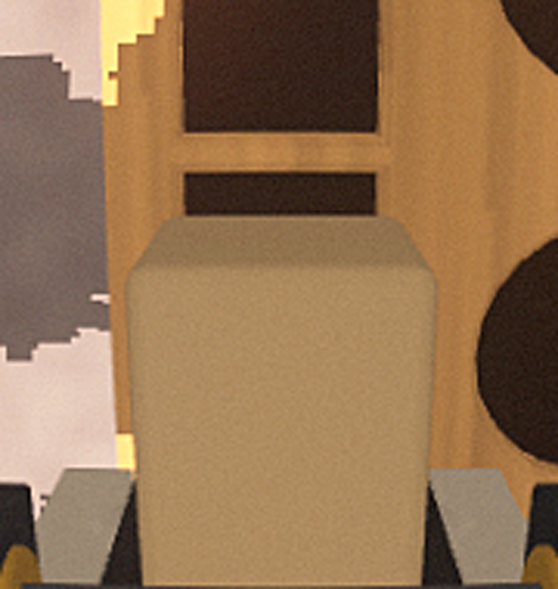

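```bash
cat > m.py <<'E'
from plan import *
# usage: m.py x0 y0 k  then triples cx cy ztool|w<z>
a=sys.argv[1:]; x0,y0,k=map(float,a[:3]); w=capture("wrist"); z=get_state()["tcp_pos"][2]
for i in range(3,len(a),3):
    zz=z-float(a[i+2][1:]) if a[i+2][0]=='w' else float(a[i+2])
    print(a[i:i+3],wtool(w,(float(a[i])+.5)/k-.5+x0,(float(a[i+1])+.5)/k-.5+y0,zz).round(1))
E
python3 m.py 190 100 3.1 280 134 w.04 280 171 w.04 180 130 w.04 382 130 w.04 184 175 w.04 377 175 w.04 160 217 .0138 405 217 .0138 130 272 -.030 434 272 -.030
```

```text
['280', '134', 'w.04'] [61.3  1.1 68.8]
['280', '171', 'w.04'] [52.9  1.1 68.8]
['180', '130', 'w.04'] [ 62.4 -21.4  68.8]
['382', '130', 'w.04'] [62.4 24.  68.8]
['184', '175', 'w.04'] [ 52.1 -20.7  68.8]
['377', '175', 'w.04'] [52.1 23.  68.8]
['160', '217', '.0138'] [ 51.6 -19.8  13.8]
['405', '217', '.0138'] [51.6 22.6 13.8]
['130', '272', '-.030'] [ 51.6 -18.7 -30. ]
['434', '272', '-.030'] [ 51.6  21.1 -30. ]
```

Emit:
{"api": "apply_moves", "payload": {
  "commands": [
    {"grip":0,"dp":[-0.5,0,20],"yaw":0},
    {"grip":0,"dp":[-0.5,0,40],"yaw":0},
    {"grip":0,"dp":[-0.5,0,51],"yaw":0},
    {"grip":0,"dp":[-0.5,0,51],"yaw":0}
  ]
}}

```text
time_s: 24.15
tcp_pos: [0.6649, 0.0924, 0.0571]
eef_rot: [179.9, -0.0, -88.6]
contact_force: [0.7, 0.6, -0.7]
gripper_width: 0.0417
```

Run:
```python
from plan import *
plan([.6656,.0926,.0452,-88.6]); w=grab("wrist"); crop(w,"w19c",190,100,180,190,3.1)
```

```text
now [0.6649 0.0924 0.0571] rot [ 1.7993e+02 -3.0000e-02 -8.8590e+01] w 41.7 t 24.15 F [ 0.7  0.6 -0.7] j [ 25.  28. -11.  -0. -51. -23.]
-> [0.6656, 0.0926, 0.0452, -88.6] dp [-0.2 -0.8 11.9] yaw 0.0
```

View pics/w19c.png

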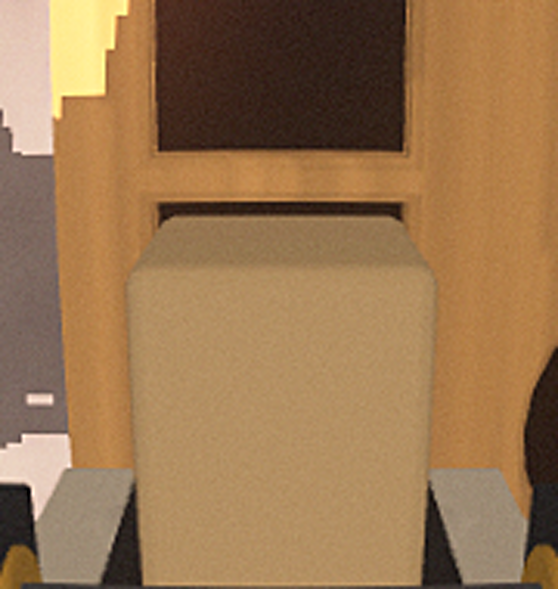

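```bash
python3 m.py 190 100 3.1 280 154 w.04 280 199 w.04 155 150 w.04 406 150 w.04 160 217 .0138 402 217 .0138
```

```text
['280', '154', 'w.04'] [61.9  1.  18.3]
['280', '199', 'w.04'] [53.9  1.  18.3]
['155', '150', 'w.04'] [ 62.8 -20.9  18.3]
['406', '150', 'w.04'] [62.8 23.1 18.3]
['160', '217', '.0138'] [ 51.6 -19.8  13.8]
['402', '217', '.0138'] [51.6 22.1 13.8]
```

Emit:
{"api": "apply_moves", "payload": {
  "commands": [
    {"grip":0,"dp":[0,0,5],"yaw":0},
    {"grip":0,"dp":[0,0,9],"yaw":0},
    {"grip":0,"dp":[0,0,12],"yaw":0},
    {"grip":0,"dp":[0,0,12.5],"yaw":0}
  ]
}}

```text
time_s: 24.75
tcp_pos: [0.6655, 0.092, 0.0458]
eef_rot: [-180.0, -0.0, -88.6]
contact_force: [-3.7, -0.1, 7.2]
gripper_width: 0.0416
```

Emit:
{"api": "apply_moves", "payload": {
  "commands": [
    {"grip":0.65,"dp":[0,0,0],"yaw":0},
    {"grip":0.65,"dp":[0,0,0],"yaw":0},
    {"grip":0.65,"dp":[0,0,-1],"yaw":0},
    {"grip":0.65,"dp":[0,0,-1],"yaw":0},
    {"grip":0.65,"dp":[0,0,-30],"yaw":0},
    {"grip":0.65,"dp":[0,0,-70],"yaw":0},
    {"grip":0.65,"dp":[-40,0,-90],"yaw":0},
    {"grip":0.65,"dp":[-60,0,-90],"yaw":0},
    {"grip":0.65,"dp":[-60,0,-90],"yaw":0}
  ]
}}

```text
time_s: 25.88
tcp_pos: [0.6635, 0.1534, 0.1342]
eef_rot: [179.9, -0.0, -88.5]
contact_force: [-0.4, 0.3, 0.2]
gripper_width: 0.0571
```

Run:
```python
from plan import *
plan([.35,.319,.12,-68.5]); w=grab("wrist","w20"); c=grab("top","t20"); s=grab("scene","s20")
```

```text
now [0.6635 0.1534 0.1342] rot [179.94  -0.   -88.53] w 57.1 t 25.875 F [-0.4  0.3  0.2] j [ 29.  25.  -5.  -0. -60. -28.]
-> [0.35, 0.319, 0.12, -68.5] dp [-173.6  309.1   14.5] yaw -0.35
```

View pics/w20.png

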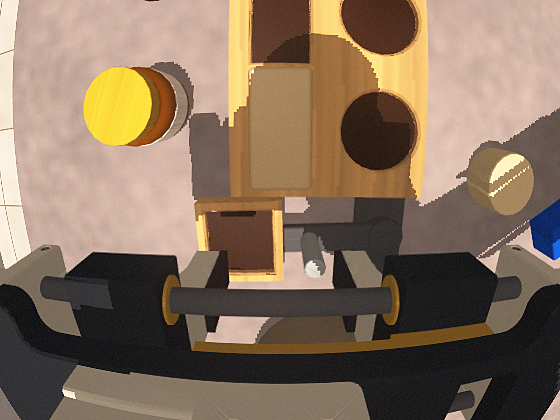

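View pics/s20.png

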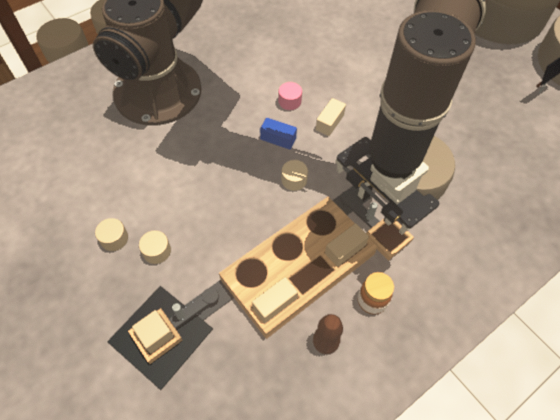

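Emit:
{"api": "apply_moves", "payload": {
  "commands": [
    {"grip":0.78,"dp":[-27,48,0],"yaw":-0.1},
    {"grip":0.78,"dp":[-54,96,0],"yaw":-0.2},
    {"grip":0.78,"dp":[-81,144,0],"yaw":-0.3},
    {"grip":0.78,"dp":[-108,192,0],"yaw":-0.35},
    {"grip":0.78,"dp":[-135,240,0],"yaw":-0.35},
    {"grip":0.78,"dp":[-160,285,10],"yaw":-0.35},
    {"grip":0.78,"dp":[-174,309,14],"yaw":-0.35},
    {"grip":0.78,"dp":[-174,309,14],"yaw":-0.35},
    {"grip":0.78,"dp":[-174,309,14],"yaw":-0.35}
  ]
}}

```text
time_s: 27.15
tcp_pos: [0.3513, 0.3183, 0.121]
eef_rot: [180.0, -0.0, -68.6]
contact_force: [1.3, -0.0, 0.2]
gripper_width: 0.068
```

Run:
```python
from plan import *
plan([.35,.319,.0128,-68.5]); w=grab("wrist","w21");
```

```text
now [0.3513 0.3183 0.121 ] rot [ 1.7999e+02 -2.0000e-02 -6.8580e+01] w 68.0 t 27.15 F [ 1.3 -0.   0.2] j [ 66.   7. -32.   0. -50. -45.]
-> [0.35, 0.319, 0.0128, -68.5] dp [ -1.2   0.9 108.2] yaw -0.001
```

View pics/w21.png

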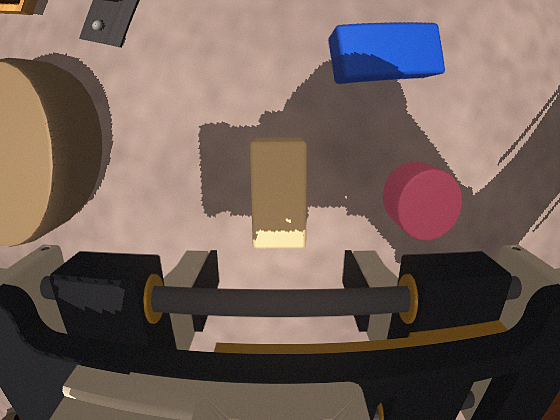

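Emit:
{"api": "apply_moves", "payload": {
  "commands": [
    {"grip":0.7,"dp":[0,-0.8,30],"yaw":0},
    {"grip":0.7,"dp":[0,-0.8,65],"yaw":0},
    {"grip":0.7,"dp":[0,-0.8,95],"yaw":0},
    {"grip":0.7,"dp":[0,-0.8,108],"yaw":0},
    {"grip":0.7,"dp":[0,-0.8,108],"yaw":0},
    {"grip":0,"dp":[0,-0.8,108],"yaw":0},
    {"grip":0,"dp":[0,-0.8,108],"yaw":0},
    {"grip":0,"dp":[0,-0.8,108],"yaw":0},
    {"grip":0,"dp":[0,-0.8,108],"yaw":0},
    {"grip":0,"dp":[0,-0.8,108],"yaw":0}
  ]
}}

```text
time_s: 28.45
tcp_pos: [0.352, 0.3196, 0.0139]
eef_rot: [-179.9, 0.1, -68.5]
contact_force: [-1.0, -1.4, 7.0]
gripper_width: 0.0419
```

```bash
python3 plan.py .6675 .0075 .125 -88.6
```

```text
now [0.352  0.3196 0.0139] rot [-1.7993e+02  5.0000e-02 -6.8550e+01] w 41.9 t 28.45 F [-1.  -1.4  7. ] j [ 66.  17. -39.   0. -34. -45.]
-> [0.6675, 0.0075, 0.125, -88.6] dp [ 405.7 -179.6 -111.2] yaw 0.35
```

Emit:
{"api": "apply_moves", "payload": {
  "commands": [
    {"grip":0,"dp":[0,0,-35],"yaw":0},
    {"grip":0,"dp":[0,0,-75],"yaw":0},
    {"grip":0,"dp":[0,0,-111],"yaw":0},
    {"grip":0,"dp":[45,-20,-111],"yaw":0.06},
    {"grip":0,"dp":[95,-42,-111],"yaw":0.15},
    {"grip":0,"dp":[150,-66,-111],"yaw":0.24},
    {"grip":0,"dp":[205,-91,-111],"yaw":0.35},
    {"grip":0,"dp":[260,-115,-111],"yaw":0.35},
    {"grip":0,"dp":[315,-139,-111],"yaw":0.35},
    {"grip":0,"dp":[365,-162,-111],"yaw":0.35},
    {"grip":0,"dp":[405,-179,-111],"yaw":0.35},
    {"grip":0,"dp":[405,-179,-111],"yaw":0.35}
  ]
}}

```text
time_s: 29.95
tcp_pos: [0.6674, 0.0048, 0.1229]
eef_rot: [179.9, -0.0, -88.8]
contact_force: [-1.5, 0.6, -2.0]
gripper_width: 0.042
```

Run:
```python
from plan import *
plan([.6675,.0072,.06,-88.6]); w=grab("wrist","w22"); crop(w,"w22c",190,100,180,190,3.1)
```

```text
now [0.6674 0.0048 0.1229] rot [ 1.7993e+02 -2.0000e-02 -8.8820e+01] w 42.0 t 29.95 F [-1.5  0.6 -2. ] j [ 17.  24.  -8.   0. -58. -16.]
-> [0.6675, 0.0072, 0.06, -88.6] dp [-2.4 -0.2 62.9] yaw -0.004
```

View pics/w22.png

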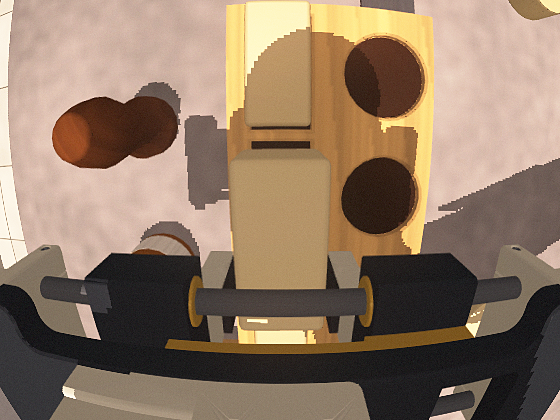

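View pics/w22c.png

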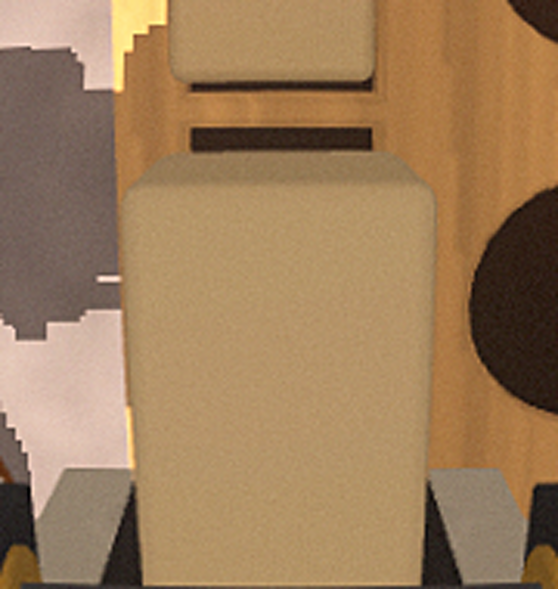

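```bash
python3 m.py 190 100 3.1 280 92 w.04 280 127 w.04 189 140 w.04 374 140 w.04 160 153 .0139 400 153 .0139 123 188 -.030 435 188 -.030
```

```text
['280', '92', 'w.04'] [70.2  1.1 83.3]
['280', '127', 'w.04'] [61.8  1.1 83.3]
['189', '140', 'w.04'] [ 58.8 -20.7  83.3]
['374', '140', 'w.04'] [58.8 23.6 83.3]
['160', '153', '.0139'] [ 62.7 -19.5  13.9]
['400', '153', '.0139'] [62.7 21.5 13.9]
['123', '188', '-.030'] [ 62.7 -19.2 -30. ]
['435', '188', '-.030'] [ 62.7  20.9 -30. ]
```

Emit:
{"api": "apply_moves", "payload": {
  "commands": [
    {"grip":0,"dp":[-3,0.3,20],"yaw":-0.004},
    {"grip":0,"dp":[-3,0.3,45],"yaw":-0.004},
    {"grip":0,"dp":[-3,0.3,60],"yaw":-0.004},
    {"grip":0,"dp":[-3,0.3,66],"yaw":-0.004},
    {"grip":0,"dp":[-3,0.3,66],"yaw":-0.004}
  ]
}}

```text
time_s: 30.68
tcp_pos: [0.6659, 0.0106, 0.0582]
eef_rot: [180.0, -0.0, -88.4]
contact_force: [0.1, -0.4, -0.2]
gripper_width: 0.042
```

Run:
```python
from plan import *
plan([.6675,.0072,.0459,-88.6]); w=grab("wrist"); crop(w,"w23c",190,100,180,190,3.1)
```

```text
now [0.6659 0.0106 0.0582] rot [ 1.800e+02 -1.000e-02 -8.837e+01] w 42.0 t 30.675 F [ 0.1 -0.4 -0.2] j [ 18.  28. -12.   0. -50. -16.]
-> [0.6675, 0.0072, 0.0459, -88.6] dp [ 3.4 -1.5 12.3] yaw 0.004
```

View pics/w23c.png

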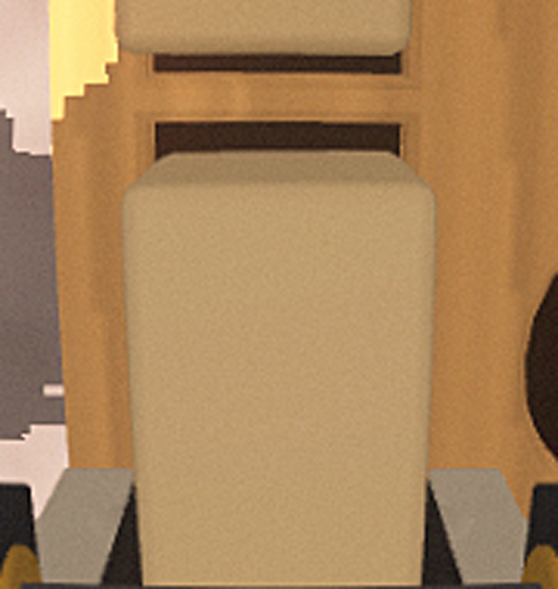

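```bash
python3 m.py 190 100 3.1 280 75 w.04 280 119 w.04 153 130 w.04 402 130 w.04 160 153 .0139 400 153 .0139
```

```text
['280', '75', 'w.04'] [75.8  1.  18.9]
['280', '119', 'w.04'] [68.1  1.  18.9]
['153', '130', 'w.04'] [ 66.3 -21.3  18.9]
['402', '130', 'w.04'] [66.3 22.4 18.9]
['160', '153', '.0139'] [ 62.7 -19.5  13.9]
['400', '153', '.0139'] [62.7 21.5 13.9]
```

Emit:
{"api": "apply_moves", "payload": {
  "commands": [
    {"grip":0,"dp":[3,-0.5,0],"yaw":0.004},
    {"grip":0,"dp":[3,-0.5,2],"yaw":0.004},
    {"grip":0,"dp":[3,-0.5,2],"yaw":0.004}
  ]
}}

```text
time_s: 31.15
tcp_pos: [0.6664, 0.0072, 0.056]
eef_rot: [180.0, 0.0, -88.6]
contact_force: [-0.1, -1.0, -0.7]
gripper_width: 0.0416
```

Run:
```python
from plan import *
plan([.6675,.0072,.0459,-88.6]); w=grab("wrist"); crop(w,"w24c",190,100,180,190,3.1)
```

```text
now [0.6664 0.0072 0.056 ] rot [179.99   0.   -88.64] w 41.6 t 31.15 F [-0.1 -1.  -0.7] j [ 17.  28. -12.  -0. -50. -16.]
-> [0.6675, 0.0072, 0.0459, -88.6] dp [ 0.  -1.1 10.1] yaw -0.001
```

View pics/w24c.png

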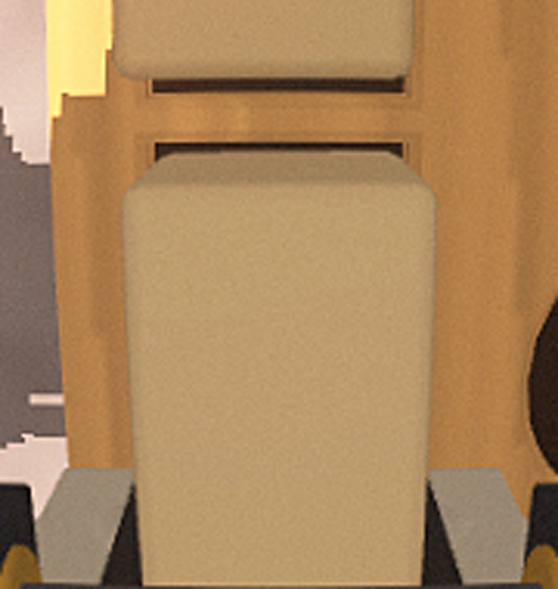

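Emit:
{"api": "apply_moves", "payload": {
  "commands": [
    {"grip":0,"dp":[0,-0.2,4],"yaw":0},
    {"grip":0,"dp":[0,-0.2,8],"yaw":0},
    {"grip":0,"dp":[0,-0.2,10.5],"yaw":0},
    {"grip":0,"dp":[0,-0.2,10.5],"yaw":0}
  ]
}}

```text
time_s: 31.7
tcp_pos: [0.6666, 0.0073, 0.0461]
eef_rot: [180.0, -0.0, -88.6]
contact_force: [-3.5, 0.4, 3.6]
gripper_width: 0.0418
```

Emit:
{"api": "apply_moves", "payload": {
  "commands": [
    {"grip":0.65,"dp":[0,0,0],"yaw":0},
    {"grip":0.65,"dp":[0,0,0],"yaw":0},
    {"grip":0.65,"dp":[0,0,-0.5],"yaw":0},
    {"grip":0.65,"dp":[0,0,-1],"yaw":0},
    {"grip":0.65,"dp":[0,0,-30],"yaw":0},
    {"grip":0.65,"dp":[0,0,-70],"yaw":0},
    {"grip":0.65,"dp":[-40,20,-90],"yaw":0},
    {"grip":0.65,"dp":[-80,60,-90],"yaw":0},
    {"grip":0.65,"dp":[-80,60,-90],"yaw":0}
  ]
}}

```text
time_s: 32.83
tcp_pos: [0.6029, 0.088, 0.1364]
eef_rot: [-180.0, 0.1, -88.5]
contact_force: [1.2, -0.1, -0.2]
gripper_width: 0.057
```

Run:
```python
from plan import *
plan([.443,.115,.12,0],[.443,.115,.12,-30]); w=grab("wrist","w25"); c=grab("top","t25"); s=grab("scene","s25")
```

```text
now [0.6029 0.088  0.1364] rot [-1.7997e+02  5.0000e-02 -8.8460e+01] w 57.0 t 32.825 F [ 1.2 -0.1 -0.2] j [ 27.  18. -15.  -0. -57. -25.]
-> [0.443, 0.115, 0.12, 0] dp [-31.3 159.1  16.4] yaw -1.544
-> [0.443, 0.115, 0.12, -30] dp [-31.3 159.1  16.4] yaw -1.02
```

View pics/w25.png

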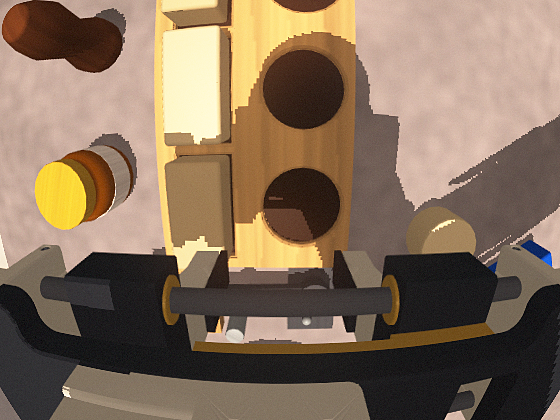

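View pics/s25.png

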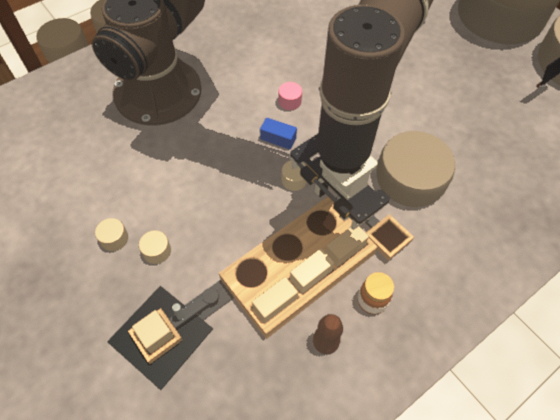

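Emit:
{"api": "apply_moves", "payload": {
  "commands": [
    {"grip":0.9,"dp":[-8,40,0],"yaw":-0.18},
    {"grip":0.9,"dp":[-16,80,0],"yaw":-0.36},
    {"grip":0.9,"dp":[-24,120,8],"yaw":-0.54},
    {"grip":0.9,"dp":[-31,159,16],"yaw":-0.72},
    {"grip":0.9,"dp":[-31,159,16],"yaw":-0.9},
    {"grip":0.9,"dp":[-31,159,16],"yaw":-1.08},
    {"grip":0.9,"dp":[-31,159,16],"yaw":-1.26},
    {"grip":0.9,"dp":[-31,159,16],"yaw":-1.44},
    {"grip":0.9,"dp":[-31,159,16],"yaw":-1.567},
    {"grip":0.9,"dp":[-31,159,16],"yaw":-1.567},
    {"grip":0.9,"dp":[-31,159,16],"yaw":-1.567}
  ]
}}

```text
time_s: 34.35
tcp_pos: [0.4454, 0.1127, 0.1194]
eef_rot: [180.0, 0.0, 0.9]
contact_force: [0.4, -0.2, -0.1]
gripper_width: 0.0788
```

Run:
```python
from plan import *
plan([.443,.115,.0135,1.4]); w=grab("wrist","w26")
```

```text
now [0.4454 0.1127 0.1194] rot [1.7999e+02 1.0000e-02 9.4000e-01] w 78.8 t 34.35 F [ 0.4 -0.2 -0.1] j [ 39.   6. -34.   0. -50.  52.]
-> [0.443, 0.115, 0.0135, 1.4] dp [ -2.4  -2.4 105.9] yaw -0.008
```

View pics/w26.png

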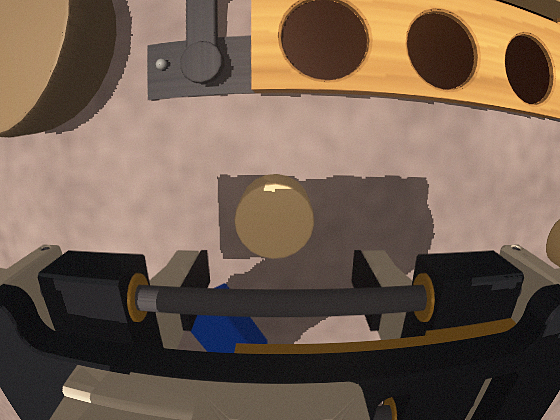

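```bash
python3 m.py 0 0 1 274.5 220 w.044 235 218 w.044 314 218 w.044 274 258 w.044 274 182 w.044 222 285 w.044 250 315 w.044
python3 - <<'E'
from plan import *
w=capture("wrist"); crop(w,"w26c",180,160,180,180,3.3)
E
```

```text
['274.5', '220', 'w.044'] [ 0.3 -3.3 75.5]
['235', '218', 'w.044'] [  1.9 -33.3  75.5]
['314', '218', 'w.044'] [ 1.9 26.6 75.5]
['274', '258', 'w.044'] [-31.3  -3.9  75.5]
['274', '182', 'w.044'] [29.6 -3.5 75.5]
['222', '285', 'w.044'] [-56.7 -47.3  75.5]
['250', '315', 'w.044'] [-86.6 -25.2  75.5]
```

View pics/w26c.png

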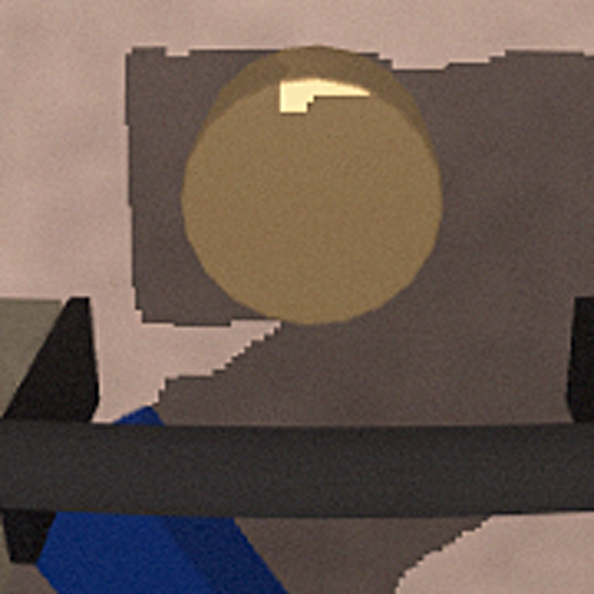

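Emit:
{"api": "apply_moves", "payload": {
  "commands": [
    {"grip":0.9,"dp":[-0.8,-4.3,30],"yaw":-0.008},
    {"grip":0.9,"dp":[-0.8,-4.3,65],"yaw":-0.008},
    {"grip":0.9,"dp":[-0.8,-4.3,95],"yaw":-0.008},
    {"grip":0.9,"dp":[-0.8,-4.3,106],"yaw":-0.008},
    {"grip":0.9,"dp":[-0.8,-4.3,106],"yaw":-0.008},
    {"grip":0,"dp":[-0.8,-4.3,106],"yaw":-0.008},
    {"grip":0,"dp":[-0.8,-4.3,106],"yaw":-0.008},
    {"grip":0,"dp":[-0.8,-4.3,106],"yaw":-0.008},
    {"grip":0,"dp":[-0.8,-4.3,106],"yaw":-0.008},
    {"grip":0,"dp":[-0.8,-4.3,106],"yaw":-0.008}
  ]
}}

```text
time_s: 35.75
tcp_pos: [0.4448, 0.1178, 0.0145]
eef_rot: [-179.9, -0.1, 1.6]
contact_force: [-1.0, -0.5, 7.4]
gripper_width: 0.0611
```

Run:
```python
from plan import *
plan([.586,.081,.125,1.4]); w=grab("wrist","w27"); crop(w,"w27c",180,180,180,180,3.3)
```

```text
now [0.4448 0.1178 0.0145] rot [-1.7995e+02 -8.0000e-02  1.6300e+00] w 61.1 t 35.75 F [-1.  -0.5  7.4] j [ 39.  16. -41.   0. -34.  52.]
-> [0.586, 0.081, 0.125, 1.4] dp [ 140.3   40.7 -110.4] yaw 0.004
```

View pics/w27c.png

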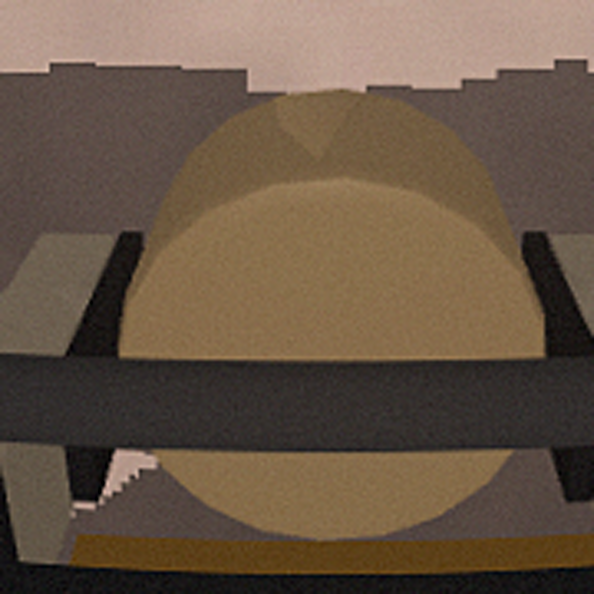

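```bash
python3 m.py 180 180 3.3 335 178 -.0295 330 539 -.0295 325 90 .0145
```

```text
['335', '178', '-.0295'] [ 29.1   1.5 -29.5]
['330', '539', '-.0295'] [-30.1   0.8 -29.5]
['325', '90', '.0145'] [28.2 -0.1 14.5]
```

Emit:
{"api": "apply_moves", "payload": {
  "commands": [
    {"grip":0,"dp":[0,0,-35],"yaw":0.004},
    {"grip":0,"dp":[0,0,-75],"yaw":0.004},
    {"grip":0,"dp":[20,5,-100],"yaw":0.004},
    {"grip":0,"dp":[60,18,-100],"yaw":0.004},
    {"grip":0,"dp":[105,31,-95],"yaw":0.004},
    {"grip":0,"dp":[140,41,-80],"yaw":0.004},
    {"grip":0,"dp":[140,41,-70],"yaw":0.004},
    {"grip":0,"dp":[140,41,-70],"yaw":0.004}
  ]
}}

```text
time_s: 36.85
tcp_pos: [0.584, 0.0797, 0.0823]
eef_rot: [180.0, 0.2, 1.3]
contact_force: [-0.1, 0.0, -1.6]
gripper_width: 0.0617
```

Run:
```python
from plan import *
plan([.586,.0805,.06,1.4]); w=grab("wrist","w28"); crop(w,"w28c",180,140,180,180,3.3)
```

```text
now [0.584  0.0797 0.0823] rot [1.7995e+02 1.7000e-01 1.3400e+00] w 61.7 t 36.85 F [-0.1  0.  -1.6] j [ 27.  20. -21.  -0. -49.  65.]
-> [0.586, 0.0805, 0.06, 1.4] dp [ 2.1 -0.8 22.3] yaw -0.001
```

View pics/w28c.png

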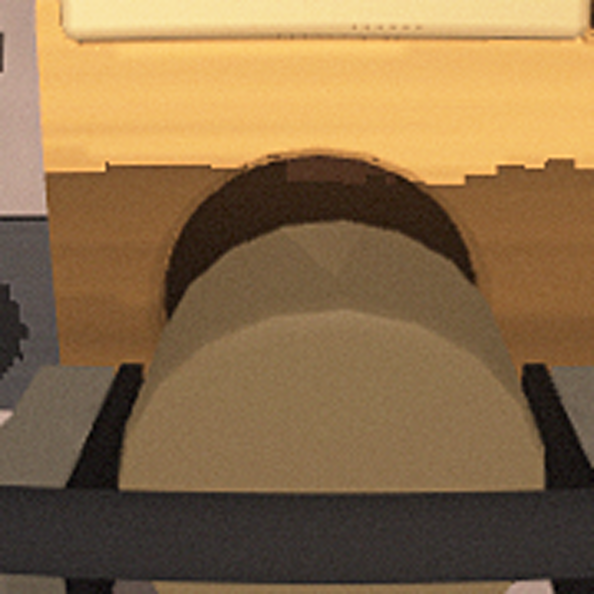

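```bash
python3 m.py 180 140 3.3 320 150 w.04 165 280 w.04 475 280 w.04 330 222 .0145
```

```text
['320', '150', 'w.04'] [34.1 -1.2 43.9]
['165', '280', 'w.04'] [  7.6 -32.4  43.9]
['475', '280', 'w.04'] [ 7.7 29.7 43.9]
['330', '222', '.0145'] [28.2  0.8 14.5]
```

Emit:
{"api": "apply_moves", "payload": {
  "commands": [
    {"grip":0,"dp":[0.8,-1.7,10],"yaw":0},
    {"grip":0,"dp":[0.8,-1.7,23],"yaw":0},
    {"grip":0,"dp":[0.8,-1.7,23],"yaw":0}
  ]
}}

```text
time_s: 37.33
tcp_pos: [0.5849, 0.0818, 0.0592]
eef_rot: [180.0, 0.1, 1.4]
contact_force: [-0.6, -0.5, -0.7]
gripper_width: 0.0612
```

Run:
```python
from plan import *
plan([.586,.0805,.0465,1.4]); w=grab("wrist","w29"); crop(w,"w29c",180,160,180,140,4)
```

```text
now [0.5849 0.0818 0.0592] rot [1.7995e+02 1.4000e-01 1.3900e+00] w 61.2 t 37.325 F [-0.6 -0.5 -0.7] j [ 27.  22. -22.  -0. -47.  65.]
-> [0.586, 0.0805, 0.0465, 1.4] dp [ 1.1  1.3 12.7] yaw -0.0
```

View pics/w29c.png

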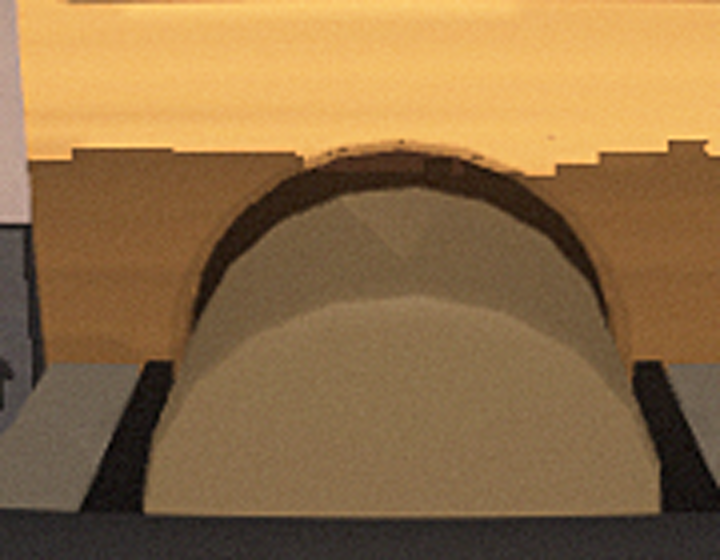

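```bash
python3 m.py 180 160 4 400 142 w.04 400 153 w.04 195 320 w.038 607 320 w.038 180 330 w.04 627 330 w.04 410 187 .0145 230 260 .0145 582 260 .0145
```

```text
['400', '142', 'w.04'] [33.4  0.8 20.3]
['400', '153', 'w.04'] [31.8  0.8 20.3]
['195', '320', 'w.038'] [  5.5 -30.1  22.3]
['607', '320', 'w.038'] [ 5.5 31.9 22.3]
['180', '330', 'w.04'] [  4.6 -32.2  20.3]
['627', '330', 'w.04'] [ 4.7 34.6 20.3]
['410', '187', '.0145'] [28.5  2.1 14.5]
['230', '260', '.0145'] [ 17.8 -23.3  14.5]
['582', '260', '.0145'] [17.8 26.5 14.5]
```

Emit:
{"api": "apply_moves", "payload": {
  "commands": [
    {"grip":0,"dp":[-0.5,0,4],"yaw":0},
    {"grip":0,"dp":[-0.5,0,6.5],"yaw":0},
    {"grip":0,"dp":[-0.5,0,6.5],"yaw":0}
  ]
}}

```text
time_s: 37.8
tcp_pos: [0.5855, 0.0819, 0.0539]
eef_rot: [180.0, 0.0, 1.4]
contact_force: [-0.8, 0.4, -0.9]
gripper_width: 0.0615
```

Run:
```python
from plan import *
plan(); w=grab("wrist","w30"); crop(w,"w30c",180,160,180,140,4)
```

```text
now [0.5855 0.0819 0.0539] rot [1.7999e+02 2.0000e-02 1.3800e+00] w 61.5 t 37.8 F [-0.8  0.4 -0.9] j [ 27.  22. -22.  -0. -46.  64.]
```

View pics/w30c.png

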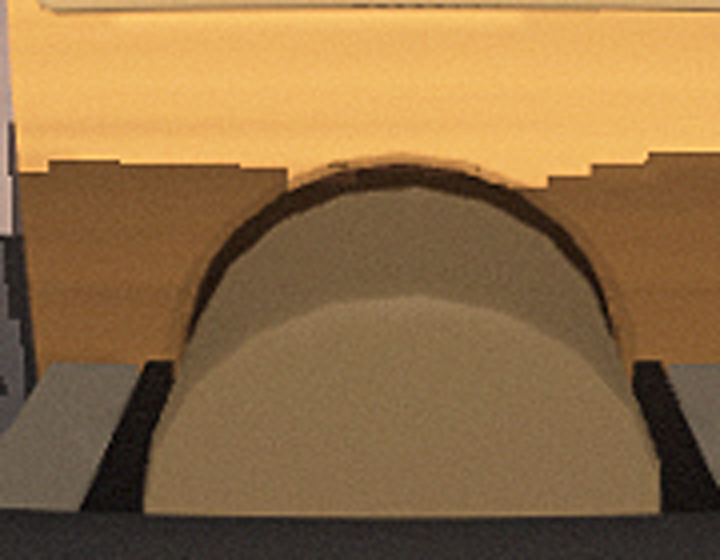

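Emit:
{"api": "apply_moves", "payload": {
  "commands": [
    {"grip":0,"dp":[-0.3,-0.2,3],"yaw":0},
    {"grip":0,"dp":[-0.5,-0.2,6],"yaw":0},
    {"grip":0,"dp":[-0.5,-0.2,8],"yaw":0},
    {"grip":0,"dp":[-0.5,-0.2,8],"yaw":0}
  ]
}}

```text
time_s: 38.35
tcp_pos: [0.585, 0.0822, 0.0465]
eef_rot: [180.0, 0.0, 1.4]
contact_force: [-1.7, -0.0, 5.5]
gripper_width: 0.0614
```

Run:
```python
from plan import *
plan(); w=grab("wrist","w31"); crop(w,"w31c",180,160,180,140,4)
```

```text
now [0.585  0.0822 0.0465] rot [179.99   0.     1.41] w 61.4 t 38.35 F [-1.7 -0.   5.5] j [ 27.  23. -23.   0. -45.  64.]
```

View pics/w31c.png

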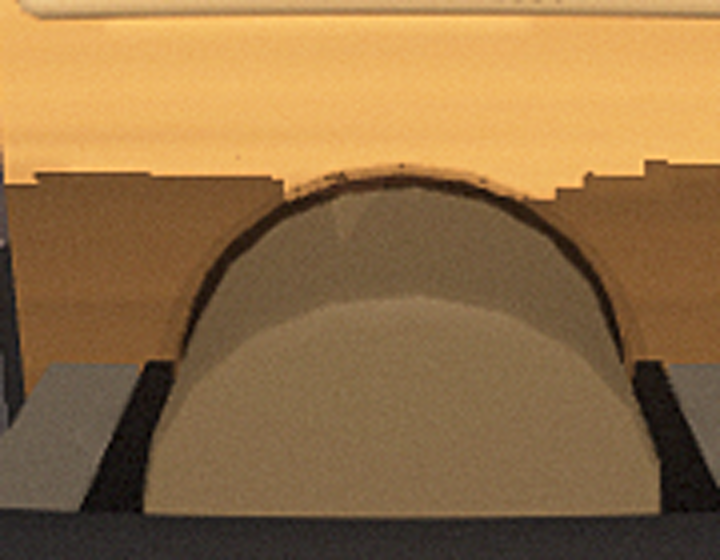

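Emit:
{"api": "apply_moves", "payload": {
  "commands": [
    {"grip":0.8,"dp":[0,0,0],"yaw":0},
    {"grip":0.8,"dp":[0,0,0],"yaw":0},
    {"grip":0.8,"dp":[0,0,-0.5],"yaw":0},
    {"grip":0.8,"dp":[0,0,-1],"yaw":0},
    {"grip":0.8,"dp":[0,0,-30],"yaw":0},
    {"grip":0.8,"dp":[0,0,-75],"yaw":0},
    {"grip":0.8,"dp":[-50,20,-90],"yaw":0},
    {"grip":0.8,"dp":[-50,60,-90],"yaw":0},
    {"grip":0.8,"dp":[-50,60,-90],"yaw":0}
  ]
}}

```text
time_s: 39.52
tcp_pos: [0.5361, 0.0195, 0.1368]
eef_rot: [-180.0, -0.1, 1.3]
contact_force: [0.2, -0.4, -0.3]
gripper_width: 0.07
```

Run:
```python
from plan import *
plan([.410,-.24,.12,1.4]); w=grab("wrist","w32"); s=grab("scene","s32"); t=grab("top","t32")
```

```text
now [0.5361 0.0195 0.1368] rot [-1.7998e+02 -6.0000e-02  1.2900e+00] w 70.0 t 39.525 F [ 0.2 -0.4 -0.3] j [ 23.  12. -24.   0. -54.  68.]
-> [0.41, -0.24, 0.12, 1.4] dp [-132.   256.6   16.5] yaw -0.002
```

View pics/w32.png

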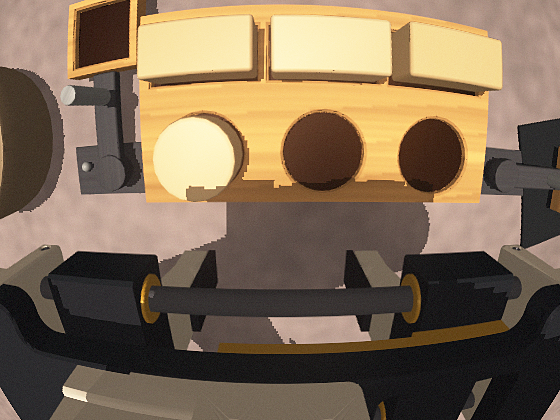

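View pics/s32.png

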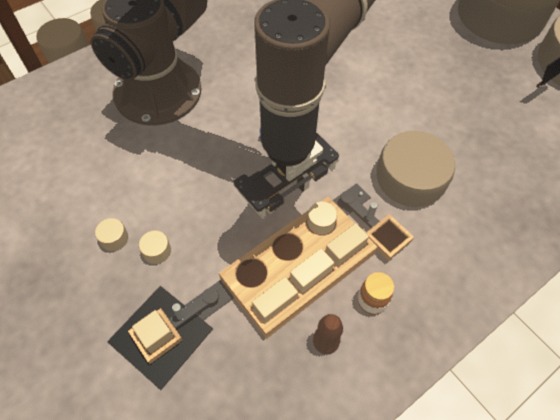

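Emit:
{"api": "apply_moves", "payload": {
  "commands": [
    {"grip":0.9,"dp":[-22,43,0],"yaw":0},
    {"grip":0.9,"dp":[-46,90,0],"yaw":0},
    {"grip":0.9,"dp":[-70,137,0],"yaw":0},
    {"grip":0.9,"dp":[-95,185,5],"yaw":0},
    {"grip":0.9,"dp":[-118,230,12],"yaw":0},
    {"grip":0.9,"dp":[-132,256,16],"yaw":0},
    {"grip":0.9,"dp":[-132,256,16],"yaw":0},
    {"grip":0.9,"dp":[-132,256,16],"yaw":0},
    {"grip":0.9,"dp":[-132,256,16],"yaw":0}
  ]
}}

```text
time_s: 40.8
tcp_pos: [0.4116, -0.2374, 0.1201]
eef_rot: [180.0, -0.0, 1.5]
contact_force: [-1.2, -0.3, 0.6]
gripper_width: 0.0789
```

Run:
```python
from plan import *
plan([.410,-.24,.0145,1.4]); w=grab("wrist","w33")
```

```text
now [ 0.4116 -0.2374  0.1201] rot [ 1.80e+02 -1.00e-02  1.47e+00] w 78.9 t 40.8 F [-1.2 -0.3  0.6] j [ -6.   8. -32.  -0. -50.  98.]
-> [0.41, -0.24, 0.0145, 1.4] dp [ -1.6   2.6 105.6] yaw 0.001
```

View pics/w33.png

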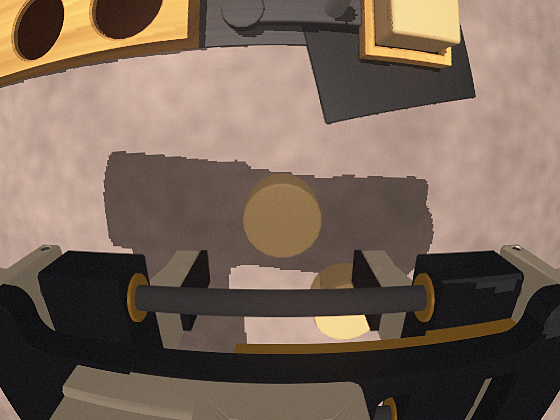

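Emit:
{"api": "apply_moves", "payload": {
  "commands": [
    {"grip":0.9,"dp":[-0.8,1.3,30],"yaw":0},
    {"grip":0.9,"dp":[-0.8,1.3,65],"yaw":0},
    {"grip":0.9,"dp":[-0.8,1.3,95],"yaw":0},
    {"grip":0.9,"dp":[-0.8,1.3,106],"yaw":0},
    {"grip":0.9,"dp":[-0.8,1.3,106],"yaw":0},
    {"grip":0,"dp":[-0.8,1.3,106],"yaw":0},
    {"grip":0,"dp":[-0.8,1.3,106],"yaw":0},
    {"grip":0,"dp":[-0.8,1.3,106],"yaw":0},
    {"grip":0,"dp":[-0.8,1.3,106],"yaw":0},
    {"grip":0,"dp":[-0.8,1.3,106],"yaw":0}
  ]
}}

```text
time_s: 42.1
tcp_pos: [0.4107, -0.2395, 0.015]
eef_rot: [180.0, -0.1, 1.4]
contact_force: [-2.1, 1.8, 7.5]
gripper_width: 0.0614
```

Run:
```python
from plan import *
plan([.587,-.0138,.08,1.4],[.5892,-.1097,.08,1.4]); w=grab("wrist","w34"); crop(w,"w34c",180,180,180,180,3.3)
```

```text
now [ 0.4107 -0.2395  0.015 ] rot [ 1.7998e+02 -1.0000e-01  1.4000e+00] w 61.4 t 42.1 F [-2.1  1.8  7.5] j [ -6.  17. -39.   0. -34.  98.]
-> [0.587, -0.0138, 0.08, 1.4] dp [ 181.8 -221.3  -64.8] yaw 0.0
-> [0.5892, -0.1097, 0.08, 1.4] dp [ 181.7 -125.4  -64.7] yaw 0.0
```

View pics/w34c.png

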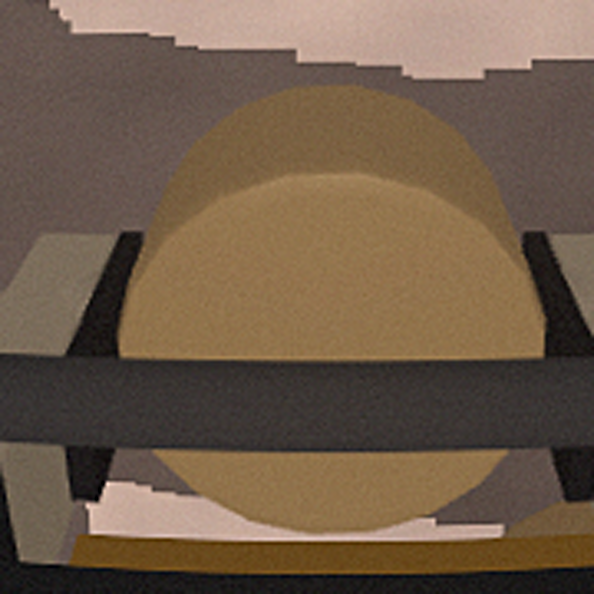

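Emit:
{"api": "apply_moves", "payload": {
  "commands": [
    {"grip":0,"dp":[0,0,-35],"yaw":0},
    {"grip":0,"dp":[0,0,-75],"yaw":0},
    {"grip":0,"dp":[25,-35,-95],"yaw":0},
    {"grip":0,"dp":[60,-75,-95],"yaw":0},
    {"grip":0,"dp":[95,-117,-95],"yaw":0},
    {"grip":0,"dp":[130,-160,-95],"yaw":0},
    {"grip":0,"dp":[165,-200,-90],"yaw":0},
    {"grip":0,"dp":[181,-221,-75],"yaw":0},
    {"grip":0,"dp":[181,-221,-65],"yaw":0},
    {"grip":0,"dp":[181,-221,-65],"yaw":0},
    {"grip":0,"dp":[181,-221,-65],"yaw":0}
  ]
}}

```text
time_s: 43.52
tcp_pos: [0.5853, -0.0149, 0.0796]
eef_rot: [180.0, -0.0, 1.3]
contact_force: [0.5, 0.4, -1.4]
gripper_width: 0.0616
```

Run:
```python
from plan import *
plan([.5866,-.0138,.055,1.4]); w=grab("wrist","w35"); crop(w,"w35c",180,140,180,180,3.3)
```

```text
now [ 0.5853 -0.0149  0.0796] rot [ 1.80e+02 -1.00e-02  1.34e+00] w 61.6 t 43.525 F [ 0.5  0.4 -1.4] j [ 18.  20. -21.   0. -49.  74.]
-> [0.5866, -0.0138, 0.055, 1.4] dp [ 1.3 -1.1 24.6] yaw -0.001
```

View pics/w35c.png

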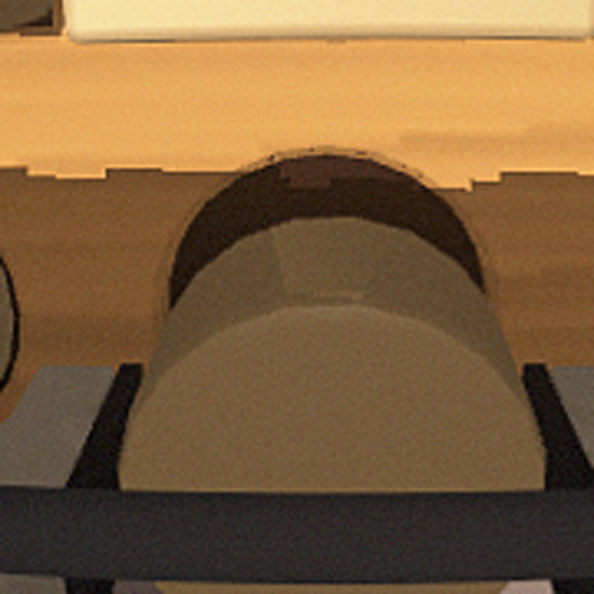

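Emit:
{"api": "apply_moves", "payload": {
  "commands": [
    {"grip":0,"dp":[0.8,-1.1,12],"yaw":0},
    {"grip":0,"dp":[0.8,-1.1,24],"yaw":0},
    {"grip":0,"dp":[0.8,-1.1,24.5],"yaw":0},
    {"grip":0,"dp":[0.8,-1.1,24.5],"yaw":0}
  ]
}}

```text
time_s: 44.08
tcp_pos: [0.5864, -0.0131, 0.0543]
eef_rot: [180.0, 0.0, 1.4]
contact_force: [-0.2, 0.1, -1.2]
gripper_width: 0.0617
```

Run:
```python
from plan import *
plan([.5866,-.0138,.0469,1.4]); w=grab("wrist","w36"); crop(w,"w36c",180,160,180,140,4)
```

```text
now [ 0.5864 -0.0131  0.0543] rot [1.7998e+02 3.0000e-02 1.3900e+00] w 61.7 t 44.075 F [-0.2  0.1 -1.2] j [ 18.  22. -23.   0. -46.  74.]
-> [0.5866, -0.0138, 0.0469, 1.4] dp [0.2 0.7 7.4] yaw -0.0
```

View pics/w36c.png

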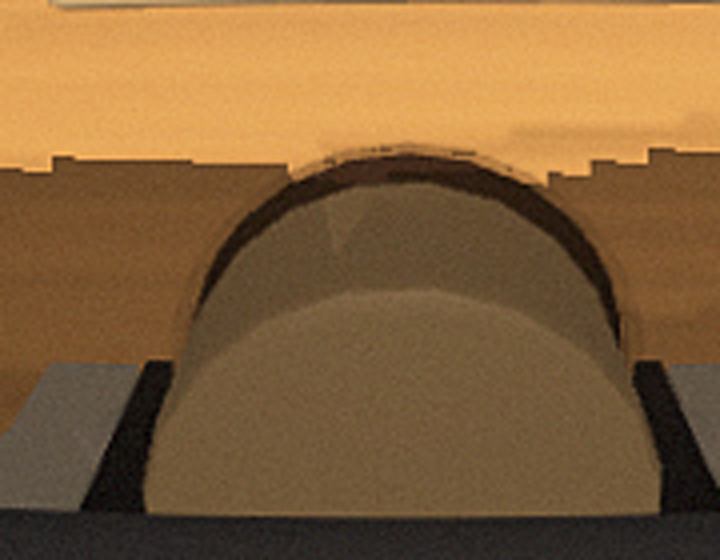

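Emit:
{"api": "apply_moves", "payload": {
  "commands": [
    {"grip":0,"dp":[0.5,0.6,2],"yaw":0},
    {"grip":0,"dp":[0.5,0.6,5],"yaw":0},
    {"grip":0,"dp":[0.5,0.6,8],"yaw":0},
    {"grip":0,"dp":[0.5,0.6,8],"yaw":0}
  ]
}}

```text
time_s: 44.62
tcp_pos: [0.5869, -0.0136, 0.0471]
eef_rot: [180.0, -0.0, 1.4]
contact_force: [-2.4, 0.5, 4.3]
gripper_width: 0.0614
```

Run:
```python
from plan import *
plan(); w=grab("wrist","w37"); crop(w,"w37c",180,160,180,140,4)
```

```text
now [ 0.5869 -0.0136  0.0471] rot [ 1.7999e+02 -1.0000e-02  1.4000e+00] w 61.4 t 44.625 F [-2.4  0.5  4.3] j [ 18.  22. -23.   0. -45.  74.]
```

View pics/w37c.png

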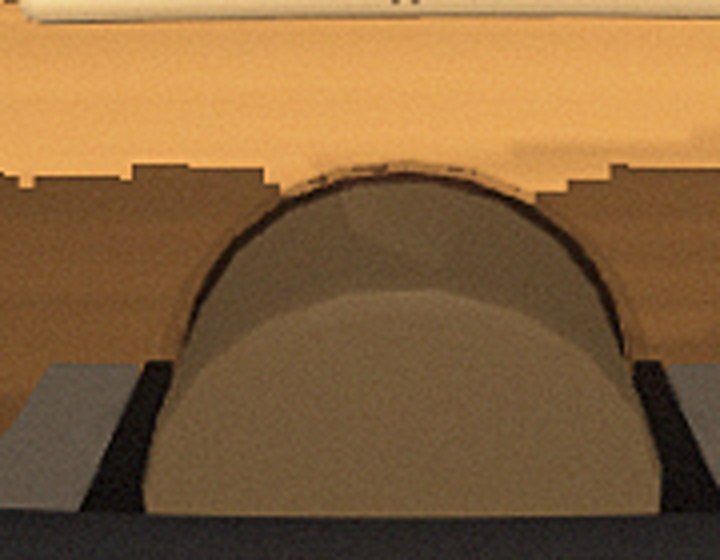

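Seated: the underside is at 0.0471 − 0.015 = 0.032. Releasing it, then on to the last round.

Emit:
{"api": "apply_moves", "payload": {
  "commands": [
    {"grip":0.8,"dp":[0,0,0],"yaw":0},
    {"grip":0.8,"dp":[0,0,0],"yaw":0},
    {"grip":0.8,"dp":[0,0,-0.5],"yaw":0},
    {"grip":0.8,"dp":[0,0,-1],"yaw":0},
    {"grip":0.8,"dp":[0,0,-30],"yaw":0},
    {"grip":0.8,"dp":[0,0,-70],"yaw":0},
    {"grip":0.8,"dp":[-50,40,-90],"yaw":0},
    {"grip":0.8,"dp":[-95,85,-80],"yaw":0},
    {"grip":0.8,"dp":[-140,130,-75],"yaw":0},
    {"grip":0.8,"dp":[-140,130,-75],"yaw":0}
  ]
}}

```text
time_s: 45.92
tcp_pos: [0.4469, -0.1487, 0.1214]
eef_rot: [-180.0, 0.1, 1.2]
contact_force: [1.1, 0.3, -0.5]
gripper_width: 0.0701
```

Run:
```python
from plan import *
plan([.329,-.2995,.12,1.4]); s=grab("scene","s38"); w=grab("wrist","w38")
```

```text
now [ 0.4469 -0.1487  0.1214] rot [-1.7998e+02  5.0000e-02  1.2200e+00] w 70.1 t 45.925 F [ 1.1  0.3 -0.5] j [  6.   7. -33.  -0. -50.  86.]
-> [0.329, -0.2995, 0.12, 1.4] dp [-121.1  148.2    1.5] yaw -0.003
```

View pics/s38.png

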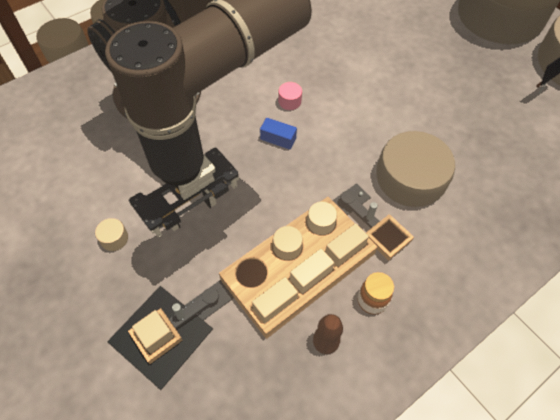

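Emit:
{"api": "apply_moves", "payload": {
  "commands": [
    {"grip":0.9,"dp":[-30,37,0],"yaw":0},
    {"grip":0.9,"dp":[-60,74,0],"yaw":0},
    {"grip":0.9,"dp":[-95,115,1],"yaw":0},
    {"grip":0.9,"dp":[-121,148,1],"yaw":0},
    {"grip":0.9,"dp":[-121,148,1],"yaw":0},
    {"grip":0.9,"dp":[-121,148,1],"yaw":0},
    {"grip":0.9,"dp":[-121,148,1],"yaw":0}
  ]
}}

```text
time_s: 46.9
tcp_pos: [0.3338, -0.2972, 0.1206]
eef_rot: [180.0, -0.0, 1.5]
contact_force: [0.1, 0.6, -0.0]
gripper_width: 0.079
```

Run:
```python
from plan import *
plan([.329,-.2995,.015,1.4]); w=grab("wrist","w39")
```

```text
now [ 0.3338 -0.2972  0.1206] rot [ 1.7999e+02 -1.0000e-02  1.4800e+00] w 79.0 t 46.9 F [ 0.1  0.6 -0. ] j [-16.   5. -36.   0. -50. 108.]
-> [0.329, -0.2995, 0.015, 1.4] dp [ -4.9   2.2 105.6] yaw 0.001
```

View pics/w39.png

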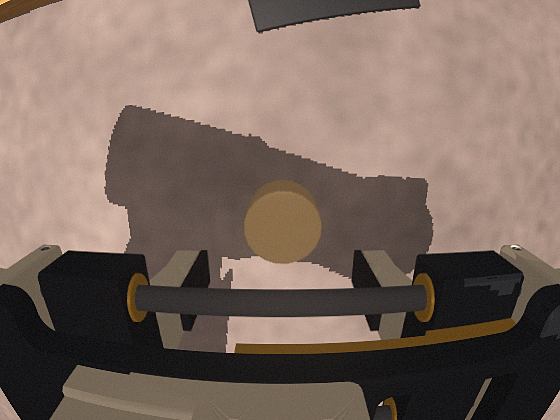

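Emit:
{"api": "apply_moves", "payload": {
  "commands": [
    {"grip":0.9,"dp":[-5,1.6,30],"yaw":0},
    {"grip":0.9,"dp":[-5,1.6,65],"yaw":0},
    {"grip":0.9,"dp":[-5,1.6,95],"yaw":0},
    {"grip":0.9,"dp":[-5,1.6,106],"yaw":0},
    {"grip":0.9,"dp":[-5,1.6,106],"yaw":0},
    {"grip":0,"dp":[-5,1.6,106],"yaw":0},
    {"grip":0,"dp":[-5,1.6,106],"yaw":0},
    {"grip":0,"dp":[-5,1.6,106],"yaw":0},
    {"grip":0,"dp":[-5,1.6,106],"yaw":0},
    {"grip":0,"dp":[-5,1.6,106],"yaw":0}
  ]
}}

```text
time_s: 48.2
tcp_pos: [0.3285, -0.2998, 0.0154]
eef_rot: [180.0, -0.1, 1.4]
contact_force: [-0.5, 2.5, 8.1]
gripper_width: 0.0614
```

Run:
```python
from plan import *
plan([.589,-.1097,.08,1.4]); w=grab("wrist","w40"); crop(w,"w40c",180,180,180,180,3.3)
```

```text
now [ 0.3285 -0.2998  0.0154] rot [ 1.7996e+02 -9.0000e-02  1.4000e+00] w 61.4 t 48.2 F [-0.5  2.5  8.1] j [-17.  14. -43.   0. -33. 108.]
-> [0.589, -0.1097, 0.08, 1.4] dp [ 265.2 -183.6  -64.2] yaw -0.0
```

View pics/w40c.png

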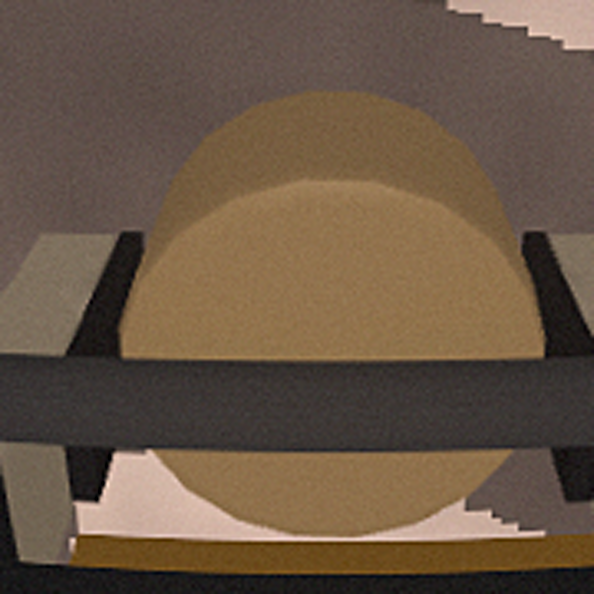

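Emit:
{"api": "apply_moves", "payload": {
  "commands": [
    {"grip":0,"dp":[0,0,-35],"yaw":0},
    {"grip":0,"dp":[0,0,-75],"yaw":0},
    {"grip":0,"dp":[40,-28,-95],"yaw":0},
    {"grip":0,"dp":[85,-58,-95],"yaw":0},
    {"grip":0,"dp":[130,-90,-95],"yaw":0},
    {"grip":0,"dp":[175,-121,-95],"yaw":0},
    {"grip":0,"dp":[220,-152,-95],"yaw":0},
    {"grip":0,"dp":[255,-176,-85],"yaw":0},
    {"grip":0,"dp":[266,-184,-70],"yaw":0},
    {"grip":0,"dp":[266,-184,-64],"yaw":0},
    {"grip":0,"dp":[266,-184,-64],"yaw":0},
    {"grip":0,"dp":[266,-184,-64],"yaw":0}
  ]
}}

```text
time_s: 49.75
tcp_pos: [0.5887, -0.1099, 0.0792]
eef_rot: [180.0, -0.0, 1.3]
contact_force: [-0.2, 0.1, -1.5]
gripper_width: 0.0615
```

Run:
```python
from plan import *
plan([.5895,-.1096,.055,1.4]); w=grab("wrist","w41"); crop(w,"w41c",180,140,180,180,3.3)
```

```text
now [ 0.5887 -0.1099  0.0792] rot [ 1.80e+02 -3.00e-02  1.34e+00] w 61.5 t 49.75 F [-0.2  0.1 -1.5] j [  8.  21. -20.   0. -49.  83.]
-> [0.5895, -0.1096, 0.055, 1.4] dp [ 0.8 -0.3 24.2] yaw -0.001
```

View pics/w41c.png

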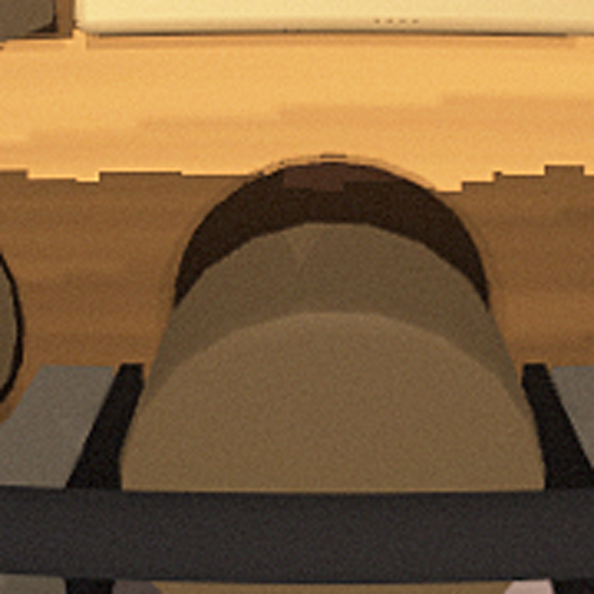

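Emit:
{"api": "apply_moves", "payload": {
  "commands": [
    {"grip":0,"dp":[0.6,-0.2,12],"yaw":0},
    {"grip":0,"dp":[0.6,-0.2,24],"yaw":0},
    {"grip":0,"dp":[0.6,-0.2,24],"yaw":0},
    {"grip":0,"dp":[0.6,-0.2,24],"yaw":0}
  ]
}}

```text
time_s: 50.3
tcp_pos: [0.5898, -0.109, 0.0543]
eef_rot: [180.0, 0.0, 1.4]
contact_force: [-0.8, -0.4, -1.5]
gripper_width: 0.0615
```

Run:
```python
from plan import *
plan([.5895,-.1096,.0474,1.4]); w=grab("wrist","w42"); crop(w,"w42c",180,160,180,140,4)
```

```text
now [ 0.5898 -0.109   0.0543] rot [1.7999e+02 3.0000e-02 1.4000e+00] w 61.5 t 50.3 F [-0.8 -0.4 -1.5] j [  8.  23. -21.   0. -46.  83.]
-> [0.5895, -0.1096, 0.0474, 1.4] dp [-0.3  0.6  6.9] yaw -0.0
```

View pics/w42c.png

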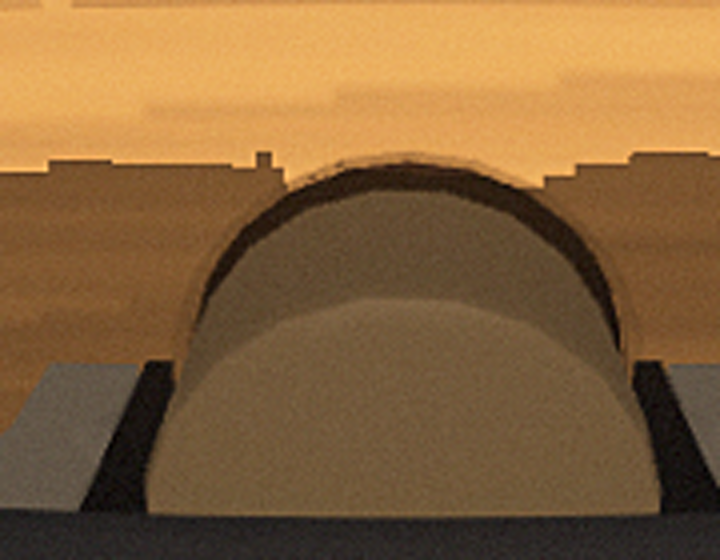

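Emit:
{"api": "apply_moves", "payload": {
  "commands": [
    {"grip":0,"dp":[0.2,0.7,2],"yaw":0},
    {"grip":0,"dp":[0.2,0.7,5],"yaw":0},
    {"grip":0,"dp":[0.2,0.7,7.5],"yaw":0},
    {"grip":0,"dp":[0.2,0.7,7.5],"yaw":0}
  ]
}}

```text
time_s: 50.85
tcp_pos: [0.59, -0.1097, 0.0475]
eef_rot: [180.0, -0.0, 1.4]
contact_force: [-1.5, 0.3, 5.0]
gripper_width: 0.0615
```

Run:
```python
from plan import *
plan(); w=grab("wrist","w43"); crop(w,"w43c",180,160,180,140,4)
```

```text
now [ 0.59   -0.1097  0.0475] rot [179.99  -0.     1.4 ] w 61.5 t 50.85 F [-1.5  0.3  5. ] j [  8.  23. -21.   0. -45.  83.]
```

View pics/w43c.png

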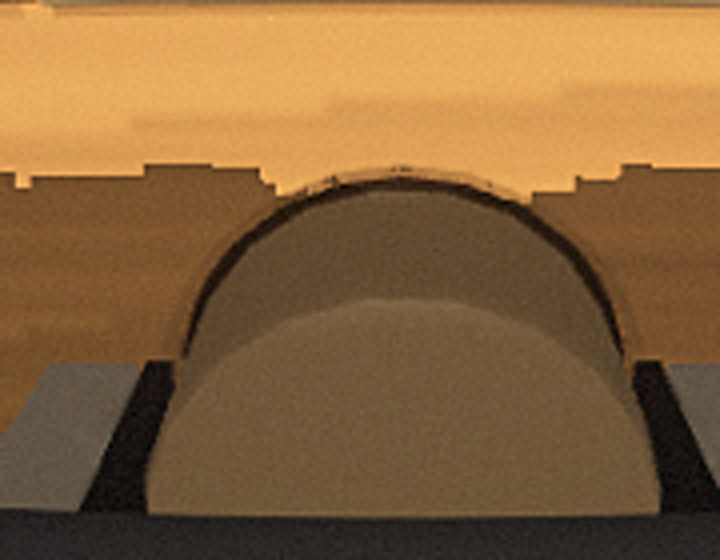

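Seated (0.0475 − 0.0154 = 0.032). Releasing and backing away, so that the cameras see everything.

Emit:
{"api": "apply_moves", "payload": {
  "commands": [
    {"grip":0.8,"dp":[0,0,0],"yaw":0},
    {"grip":0.8,"dp":[0,0,0],"yaw":0},
    {"grip":0.8,"dp":[0,0,-0.5],"yaw":0},
    {"grip":0.8,"dp":[0,0,-1],"yaw":0},
    {"grip":0.8,"dp":[0,0,-30],"yaw":0},
    {"grip":0.8,"dp":[0,0,-80],"yaw":0},
    {"grip":0.8,"dp":[-50,30,-120],"yaw":0},
    {"grip":0.8,"dp":[-100,75,-150],"yaw":0},
    {"grip":0.8,"dp":[-150,120,-150],"yaw":0},
    {"grip":0.8,"dp":[-200,170,-150],"yaw":0},
    {"grip":0.8,"dp":[-240,220,-150],"yaw":0},
    {"grip":0.8,"dp":[-240,220,-150],"yaw":0}
  ]
}}

```text
time_s: 52.4
tcp_pos: [0.3534, -0.3369, 0.1975]
eef_rot: [180.0, -0.0, 1.3]
contact_force: [0.9, 0.1, 0.8]
gripper_width: 0.0702
```

Run:
```python
from plan import *
plan(); s=grab("scene","s44"); t=grab("top","t44"); crop(t,"t44c",185,60,300,150,2.66); crop(s,"s44c",100,180,265,190,3); grab("wrist","w44")
```

```text
now [ 0.3534 -0.3369  0.1975] rot [ 1.7998e+02 -4.0000e-02  1.2900e+00] w 70.2 t 52.4 F [0.9 0.1 0.8] j [-20.   4. -25.   0. -61. 112.]
```

View pics/s44.png

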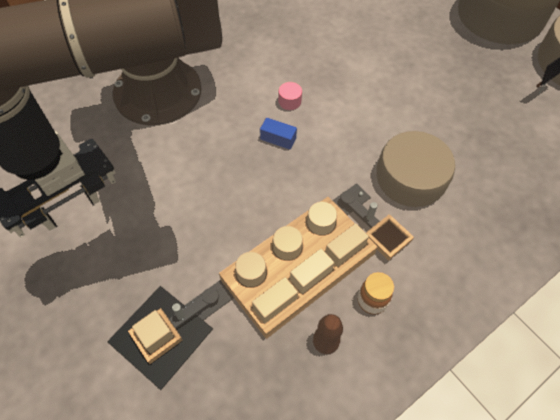

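View pics/s44c.png

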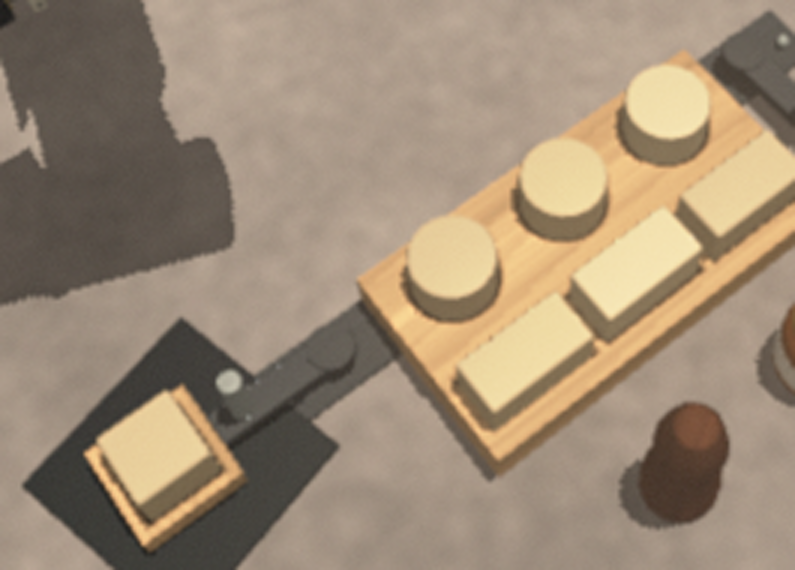

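View pics/t44.png

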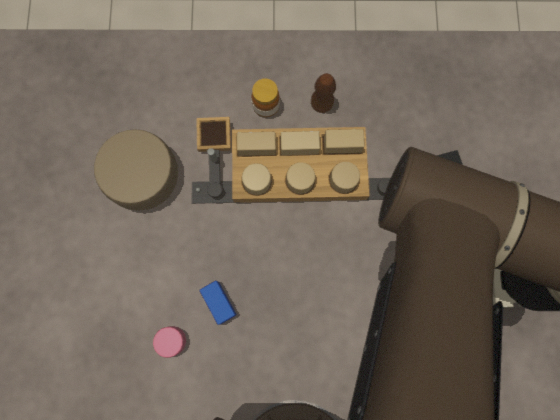

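Run:
```python
from plan import *
from fit import *
for a,b,boxes in (("top0","t44",{"wheel":(90,125,90,90),"jar":(245,75,40,45),"mill":(305,68,38,48),"lbr":(190,112,40,95),"blue":(195,275,45,55),"pink":(148,322,40,40)}),("scene0","s44",{"wheel":(370,125,90,80),"jar":(355,265,45,50),"mill":(308,308,40,50),"lbr":(345,185,70,70)})):
    A=cv2.imread(f"pics/{a}.png",0).astype(np.float32);B=cv2.imread(f"pics/{b}.png",0).astype(np.float32)
    for n,(x,y,w,h) in boxes.items():
        print(n,np.round(cv2.phaseCorrelate(A[y:y+h,x:x+w],B[y:y+h,x:x+w]),2))
s=capture("scene"); im=cv2.cvtColor(s["color"],cv2.COLOR_RGB2HSV)
t=(.0235,.6269,-.0125)
for z,P in ((.076,[[-.04,y,.076] for y in (.096,0,-.096)]+[[.04,y,.076] for y in (.096,0,-.096)]),(.07,[[-.055,-.32,.07]])):
    print(pix(s,stand(*t,P)).round(1).tolist())
```

```text
Traceback (most recent call last):
ValueError: setting an array element with a sequence. The requested array has an inhomogeneous shape after 1 dimensions. The detected shape was (2,) + inhomogeneous part.
```

Run:
```python
from plan import *
from fit import *
for a,b,boxes in (("top0","t44",{"wheel":(90,125,90,90),"jar":(245,75,40,45),"mill":(305,68,38,48),"lbr":(190,112,40,95)}),("scene0","s44",{"wheel":(370,125,90,80),"jar":(355,265,45,50),"mill":(308,308,40,50),"lbr":(345,185,70,70)})):
    A=cv2.imread(f"pics/{a}.png",0).astype(np.float32);B=cv2.imread(f"pics/{b}.png",0).astype(np.float32)
    for n,(x,y,w,h) in boxes.items():
        (dx,dy),r=cv2.phaseCorrelate(A[y:y+h,x:x+w].copy(),B[y:y+h,x:x+w].copy()); print(n,round(dx,2),round(dy,2),round(r,2), round(np.abs(A-B)[y:y+h,x:x+w].mean(),1))
s=capture("scene"); t=(.0235,.6269,-.0125)
print(pix(s,stand(*t,[[-.04,y,.076] for y in (.096,0,-.096)]+[[.04,y,.076] for y in (.096,0,-.096)]+[[-.055,-.32,.07]])).round(1).tolist())
P=[world(s,x/3+100,y/3+180,.034) for x,y in [(85,455),(150,550),(246,476)]]; print(np.round(P,4))
for i in (0,1):
    d=P[i+1]-P[i]; print(np.degrees(np.arctan2(d[1],d[0])),np.hypot(*d[:2]))
```

```text
wheel 0.0 -0.05 1.02 1.8
jar -0.02 0.44 0.99 2.1
mill -0.05 -0.13 0.98 2.5
lbr 0.1 0.01 0.97 2.2
wheel 0.01 -0.0 0.99 5.7
jar 0.53 -0.03 1.0 5.1
mill 0.07 0.07 0.94 3.6
lbr 0.02 0.04 0.7 13.0
[[322.1, 213.3], [287.0, 238.3], [249.8, 264.8], [347.4, 239.8], [312.1, 266.4], [274.4, 294.8], [149.8, 328.4]]
[[ 0.5459 -0.3713  0.034 ]
 [ 0.6241 -0.3674  0.034 ]
 [ 0.6205 -0.2948  0.034 ]]
2.847527992109319 0.07827749821239673
92.86508613322623 0.07265423630716679
```

Run:
```python
from plan import *
from fit import *
s=capture("scene"); t=(.0235,.6269,-.0125)
p=world(s,229.5/3-.5+100,381.5/3-.5+180,.085); h=stand(*t,[[-.055,-.19,0]])[0]; print(p,h,p-h,np.hypot(*(p-h)[:2]),np.degrees(np.arctan2((p-h)[1],(p-h)[0])))
print(pix(s,stand(*t,[[-.055,-.26,.085]])))
for a,b in(("scene0","s5"),("scene0","s20"),("scene0","s25"),("scene0","s38"),("s25","s44")):
    A=cv2.imread(f"pics/{a}.png",0).astype(np.float32);B=cv2.imread(f"pics/{b}.png",0).astype(np.float32); x,y,w,h=355,265,45,50
    print(a,b,cv2.phaseCorrelate(A[y:y+h,x:x+w].copy(),B[y:y+h,x:x+w].copy()))
a=cv2.resize(cv2.imread("pics/scene0.png")[262:318,350:402],None,fx=7,fy=7);b=cv2.resize(cv2.imread("pics/s44.png")[262:318,350:402],None,fx=7,fy=7)
cv2.imwrite("pics/jar.png",np.hstack([a,b]))
```

```text
[ 0.57851264 -0.27299477  0.085     ] [ 0.57637978 -0.20373992  0.        ] [ 0.00213286 -0.06925485  0.085     ] 0.06928768480175666 -88.23600383301012
[[175.53682683 306.69008429]]
scene0 s5 ((0.4939392182457176, 0.057896679557781994), 1.012892688539293)
scene0 s20 ((0.23638528492406863, -0.0038941883327829885), 0.7203638699849446)
scene0 s25 ((0.49748549995288727, 0.07924798267215749), 1.010335712538825)
scene0 s38 ((0.47449897192742796, 0.051309314040135945), 1.001154177347819)
s25 s44 ((0.4983801002384922, -0.10782441022877265), 1.007632933828566)
```

View pics/jar.png

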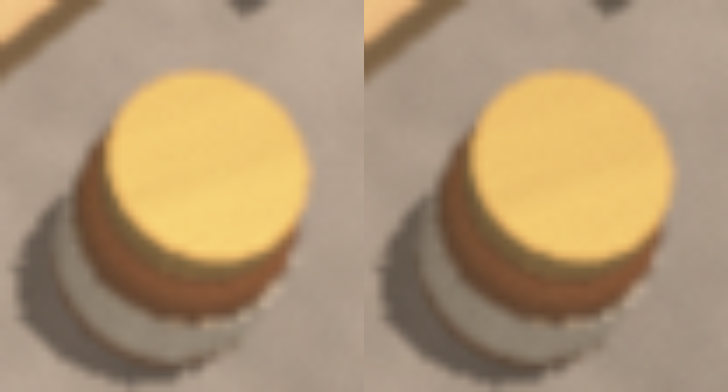

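```bash
python3 -c "
from plant import *
print(close_job())"
```

```text
the job is handed in; nothing more can be done
None
```

The job is handed in, about 52 s into the 210 s allowed; no verdict came back.

**What I did:** the wheel stood on the left, so I swung the right bracket out. It reached a hard stop: pushing harder moved it no further. I then seated the square cheese in its pad, the three oblongs in the far row and the three rounds in the near row. The left bracket and the blue and pink look-alikes were never touched.

**Last checks:**
- **Seating:** each cheese's underside came down to its nest floor within about 1 mm: 26 mm over the counter in the pad and 32 mm in the board. In the last pictures all seven look flat.
- **Bracket:** the wrist camera put the pad within 0.1° of fully out and the post position within 0.4°. One reading of the pad's rim corners in the scene picture was 1.5° off. That reading also got the rim's size wrong by 4 mm, so I gave it less weight.
- **Bystanders:** image comparison showed no movement of the wheel, mill or left bracket. For the jar it gave about half a pixel, but the same offset appeared between pairs of later pictures. Enlarged views of the jar before and after look the same, so I read it as an artefact.

I saw no slackened grip and no knocked cheese, and the highest wrist force I read was about 22 N.

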